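# Build a cell strainer cascade on the collecting jar

## Robot

A 7-joint arm with a two-finger parallel gripper is mounted at the origin on the work surface. World frame = base frame: x ahead of the robot, y to its left, z up, the work surface at z = 0. Lengths are in m, angles in rad, forces in N, time in s.
With the tool pointing down it reaches from about 0.425 to 0.875 m from the base axis. Payload 4.7 kg.
Tool frame: the origin (TCP) lies at the very end of the fingers, on their centre line; the grasp point (between the pads) lies 19 mm behind it; x points along the fingers, z is the direction in which the jaws open and shut, and the axes are right-handed (so a half turn about x gives the same grasp; the last joint's range is limited). The gripper opens to 87 mm and grips with 3 to 60 N. Pads are 19 mm wide; open, the fingers measure 117 mm over their backs; the gripper's body (75 mm by 190 mm) begins 51 mm behind the grasp point.
Start: joints at [1.32, 0.321, -0.07, 1.45, 0.023, 1.371, -0.057], TCP at [0.17, -0.627, 0.223] pointing down, gripper open.
Joint ranges: [-2.86, 2.86], [-0.3, 2.09], [-1.38, 1.24], [0.06, 2.45], [-1.56, 4.7], [0.09, 2.05], [-2.69, 2.69]. Speed limits (rad/s): [2.57, 2.57, 3.14, 3.14, 3.14, 3.14, 3.14].

## Interface

Orientations are given as a rotation vector (axis times angle).
In Python, from bench import * gives the robot as it stands.
- The arm moves only by the shell command python3 -m handwheel 'ROWS' [OPENING] [FORCE]. ROWS is JSON, a list of rows, each an object with "xyz": the shift along the world's x, y, z in cm, a list of three; "angular": the turn, a rotation vector about the world's x, y, z in degrees, a list of three. A call has 1 to 5 rows; each row shifts and turns the pose as measured when the row begins; what a row does not reach is not made up. A row lasts 1/12 s, in which the tool goes at most 41.7 mm and 7.16 degrees, less where a joint would pass 70% of its speed; a pose out of reach is approached as far as the arm can. A call with a gripper value outside its range is refused whole. OPENING is the finger opening in cm, from 0 to 8.7, set as the call begins (- or left out, the last holds). The fingers move at their own pace and stop on an object; FORCE is the grip in N (left out, the last holds). Time passes only in rows, so rows that do not move let the fingers close. It gives the time, the measured TCP pose, the force and the opening at its end, in the units of the state.
- get_state(): the state, without advancing time (a new reading comes with each control period).
- get_image(name): name is "side" or "top"; returns a dict with "pixels" (480x640x3 uint8, blue, green, red), "K" (3x3 intrinsics, pixels), "cam_to_world" (4x4, takes a point from camera to world coordinates). Camera axes: x right, y down, z forward; pixel columns grow to the right and rows downward; lengths in m; the calibration is good to about 2 mm. A picture is of the moment at which its call begins. There is no depth.
- close_job(): hands the job in, once; it reports no verdict.
The state is a dict: "time": time; "joint_positions": joint angles; "qd": joint speeds; "joint_torque": joint torques, N m; "position": TCP position; "tool_rot": TCP orientation; "ft_force": force on the tool from outside, world axes, zero at the start; "torque": the same for the moment, N m; "grip_width": opening from 0.0 (shut) to 1.0 (fully open).
Only numpy, scipy, OpenCV 4.12 (cv2) and the standard library are available. Lean on these libraries where they do the work, as an engineer would, in place of code of your own. Each camera call takes 0.05 s, during which the arm holds its last target.

## Task

Build the strainer cascade on the open jar, one piece at a time from the bottom up, finest mesh lowest: the blue strainer into the jar's mouth, the green into the blue, the yellow into the green, and the white loading funnel on top. Set each piece down into its seat without dropping it, so that it sits upright and fully home, and let go of it before fetching the next. Leave the red strainer and the capped jar where they stand.

Things in the scene. Friction and masses are not known exactly. Their poses are not given: they have to be found in the camera images.
- strainer_blue: Finest mesh. Blue plastic stackable strainer, 32 mm tall. Lower 12 mm: round spigot, 42 tapering to 36 mm at the foot. Above: straight ring, 52 mm outside, open mouth of 46 mm bore 16 mm deep; its shoulder rests on the rim of the piece below. A tab 14 mm wide sticks out 11 mm from the top edge along body +x: grip the ring clear of it, along y. 25 g. Origin: centre of foot, z up.
- strainer_green: Medium mesh. Green plastic stackable strainer, 32 mm tall. Lower 12 mm: round spigot, 42 tapering to 36 mm at the foot. Above: straight ring, 52 mm outside, open mouth of 46 mm bore 16 mm deep; its shoulder rests on the rim of the piece below. A tab 14 mm wide sticks out 11 mm from the top edge along body +x: grip the ring clear of it, along y. 25 g. Origin: centre of foot, z up.
- strainer_yellow: Coarse mesh. Yellow plastic stackable strainer, 32 mm tall. Lower 12 mm: round spigot, 42 tapering to 36 mm at the foot. Above: straight ring, 52 mm outside, open mouth of 46 mm bore 16 mm deep; its shoulder rests on the rim of the piece below. A tab 14 mm wide sticks out 11 mm from the top edge along body +x: grip the ring clear of it, along y. 25 g. Origin: centre of foot, z up.
- strainer_red: Not used today. Red plastic stackable strainer, 32 mm tall. Lower 12 mm: round spigot, 42 tapering to 36 mm at the foot. Above: straight ring, 52 mm outside, open mouth of 46 mm bore 16 mm deep; its shoulder rests on the rim of the piece below. A tab 14 mm wide sticks out 11 mm from the top edge along body +x: grip the ring clear of it, along y. 25 g. Origin: centre of foot, z up.
- funnel: White loading funnel, 52 mm tall, round: same spigot as the strainers (12 mm, 42 tapering to 36 mm), shoulder 52 mm wide resting on the rim below, cone from 16 to 32 mm height, then a straight-sided top rim 62 mm outside from 32 to 52 mm height: grip it there. Open top, no tab. 35 g. Origin: centre of foot, z up.
- jar: Open clear collecting jar, 56 mm wide, held in a round dark steel foot 84 mm wide with an aluminium collar; one fixed piece that cannot be moved. Its mouth, 52 mm outside and 46 mm bore, has its rim 70 mm above the table and is free to 40 mm deep. Origin: centre of the underside, on the table; z up.
- jar_capped: A like jar, loose, closed with a black screw cap (58 mm diameter), white label, 70 mm tall, 56 mm in diameter, about 120 g. Not used; it stays where it is. Origin: centre of its underside; z up.
Mind the look-alikes: they are no part of the job. There is more than one size of the strainer_red; the job needs the smallest. Leave any purple look-alike of the funnel alone.

How it is judged:
By the outcome, as a careful person would: the job done as asked, in the order asked, and still so for the second after the job is handed in, with the robot touching nothing.
It also fails if it takes over 112 s, if anything falls off the work surface, if the arm or the gripper's body presses on something with over 40 N, if the wrist force passes 120 N, or if a joint passes its speed limit or range.

## Working session

There is one attempt and no reset: what is moved stays moved. The work goes in short steps, Python scripts to look and compute and a shell command to move; the robot and the scene stay as the last step left them, time stands still between calls to the robot, and variables do not carry over. Pictures are saved under pics/ and viewed, and the job is handed in when it is done.

```bash
mkdir -p pics; ls
python3 - <<'E'
from bench import *
import cv2,numpy as np
s=get_state();print({k:np.round(v,3).tolist() for k,v in s.items()})
for n in("side","top"):
    im=get_image(n);cv2.imwrite(f"pics/{n}0.png",im["pixels"]);np.savez(f"{n}cal.npz",K=im["K"],T=im["cam_to_world"]);print(n,im["K"],im["cam_to_world"])
E
```

```text
pics
{'time': 0.0, 'joint_positions': [1.32, 0.322, -0.07, 1.452, 0.023, 1.371, -0.057], 'qd': [-0.0, -0.001, 0.001, -0.0, 0.0, 0.001, 0.002], 'joint_torque': [-0.0, -49.129, -0.404, -31.253, -0.064, 0.044, 0.0], 'position': [0.17, -0.627, 0.221], 'tool_rot': [1.013, 1.325, -1.011], 'ft_force': [0.395, 1.076, -0.146], 'torque': [0.045, -0.028, -0.087], 'grip_width': 0.998}
side [[567.46702877   0.         327.65646974]
 [  0.         567.46702877 240.22874322]
 [  0.           0.           1.        ]] [[ 0.9748299  -0.11924298  0.18838199  0.41691077]
 [-0.22264708 -0.47664654  0.85043304 -0.813367  ]
 [-0.01161655 -0.87097026 -0.4911984   0.5018523 ]
 [ 0.          0.          0.          1.        ]]
top [[460.47371091   0.         318.28776415]
 [  0.         460.47371091 243.00199873]
 [  0.           0.           1.        ]] [[-0.05812299 -0.97664395  0.20685337  0.45783393]
 [-0.9982962   0.05579411 -0.01707967  0.00355676]
 [ 0.00513956 -0.20749366 -0.97822286  0.76000918]
 [ 0.          0.          0.          1.        ]]
```

View pics/side0.png

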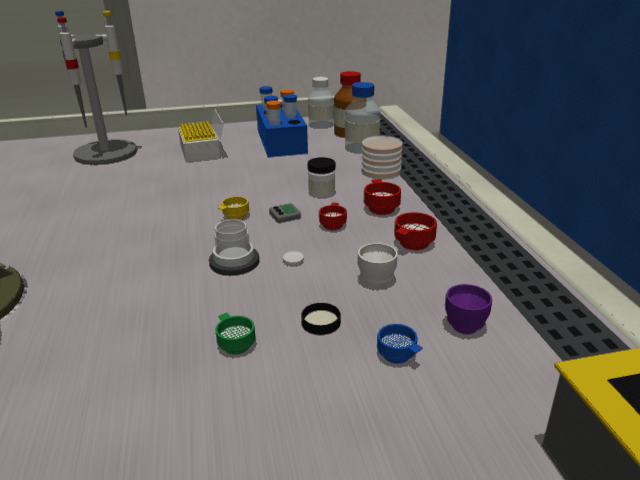

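View pics/top0.png

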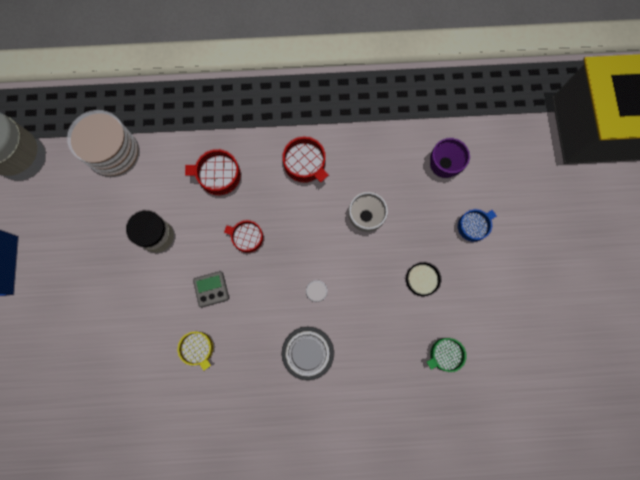

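Side view: jar mouth (231,232), blue (397,342), green (235,333), yellow (235,207), small red (333,216), two larger reds (382,197) and (415,230), white funnel (377,262), purple look-alike (468,308), capped jar (322,177). In the top view, blue is at (475,225), green (448,354), yellow (195,348), funnel (368,211) and jar (307,353). The black-rimmed dish and the white disc are clutter.

```bash
cat > h.py <<'E'
import cv2,numpy as np
from scipy.optimize import minimize
def cal(n):
    d=np.load(f"{n}cal.npz");return d["K"],d["T"]
def proj(n,P):
    K,T=cal(n);P=np.atleast_2d(P);c=(P-T[:3,3])@T[:3,:3];u=c@K.T;return u[:,:2]/u[:,2:]
def onplane(n,uv,z):
    K,T=cal(n);d=T[:3,:3]@np.linalg.solve(K,[uv[0],uv[1],1]);o=T[:3,3];return o+d*(z-o[2])/d[2]
def tri(uv1,uv2):  # side, top
    A=[];b=[]
    for n,uv in(("side",uv1),("top",uv2)):
        K,T=cal(n);d=T[:3,:3]@np.linalg.solve(K,[*uv,1]);d/=np.linalg.norm(d);M=np.eye(3)-np.outer(d,d);A.append(M);b.append(M@T[:3,3])
    return np.linalg.lstsq(np.vstack(A),np.hstack(b),rcond=None)[0]
def circ(x,y,z,r,n=48):
    t=np.linspace(0,2*np.pi,n,endpoint=False);return np.c_[x+r*np.cos(t),y+r*np.sin(t),np.full(n,z)]
E
python3 - <<'E'
from h import *
s=cv2.imread("pics/side0.png");t=cv2.imread("pics/top0.png")
def crop(im,c,h=32,k=4):
    u,v=c;return cv2.resize(im[v-h:v+h,u-h:u+h],None,fx=k,fy=k,interpolation=cv2.INTER_CUBIC)
S=[(397,342),(235,333),(235,210)];T=[(475,225),(448,354),(197,350)]
cv2.imwrite("pics/c1.png",np.vstack([np.hstack([crop(s,c) for c in S]),np.hstack([crop(t,c) for c in T])]))
S=[(377,262),(233,245),(333,216)];T=[(368,211),(307,353),(245,236)]
cv2.imwrite("pics/c2.png",np.vstack([np.hstack([crop(s,c) for c in S]),np.hstack([crop(t,c) for c in T])]))
E
```

```text
(no output)
```

View pics/c1.png

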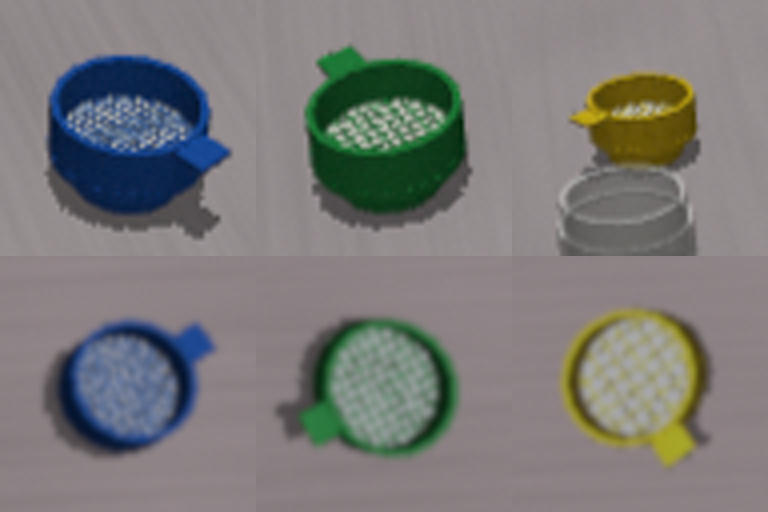

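View pics/c2.png

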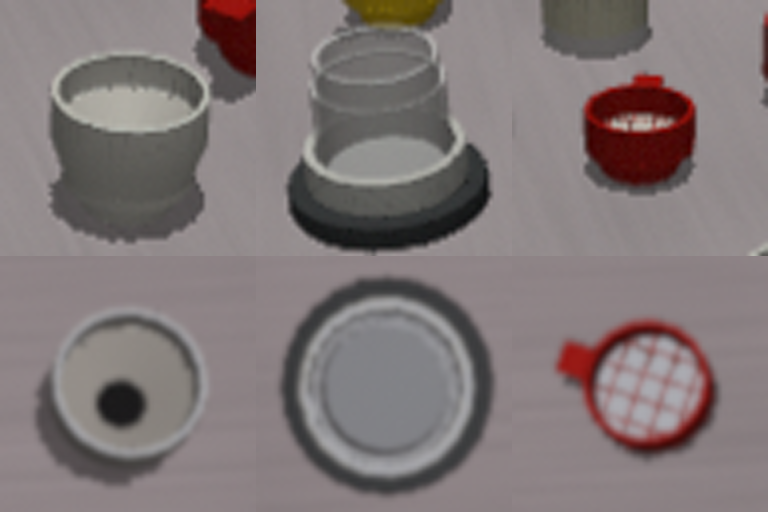

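```bash
cat > fit.py <<'E'
from h import *
def mask(im,c,hues,h=34):
    hsv=cv2.cvtColor(im,cv2.COLOR_BGR2HSV);m=((hsv[...,0]>=hues[0])&(hsv[...,0]<=hues[1])&(hsv[...,1]>110)&(hsv[...,2]>30)).astype(np.uint8)
    w=np.zeros_like(m);w[c[1]-h:c[1]+h,c[0]-h:c[0]+h]=1;m*=w
    cs,_=cv2.findContours(m,cv2.RETR_EXTERNAL,cv2.CHAIN_APPROX_NONE);k=max(cs,key=cv2.contourArea)
    o=np.zeros_like(m);cv2.drawContours(o,[k],-1,255,-1);return o
def model(n,p,sh):
    x,y,z,yaw=p;o=np.zeros(sh,np.uint8)
    P=np.vstack([circ(x,y,z+.032,.026),circ(x,y,z+.012,.026),circ(x,y,z+.012,.021),circ(x,y,z,.018)])
    c,s=np.cos(yaw),np.sin(yaw);tb=[]
    for a in(.02,.037):
        for b in(-.007,.007):
            for zz in(.029,.032): tb.append([x+a*c-b*s,y+a*s+b*c,z+zz])
    for Q in(P,np.array(tb)):
        hull=cv2.convexHull(proj(n,Q).astype(np.float32));cv2.fillConvexPoly(o,np.round(hull*16).astype(np.int32),255,cv2.LINE_AA,4)
    return o
def fit(ms,p0):
    B={n:cv2.GaussianBlur(m,(0,0),1).astype(float) for n,m in ms.items()}
    sc=np.array([.005,.005,.005,.3])
    def f(q):
        p=np.array(p0)+q*sc;return sum(np.mean((cv2.GaussianBlur(model(n,p,m.shape),(0,0),1)-B[n])**2) for n,m in ms.items())
    best=min((minimize(f,[0,0,0,d],method="Nelder-Mead",options=dict(xatol=.003,fatol=1e-5,maxiter=600,initial_simplex=np.vstack([[0,0,0,d]]+[np.array([0,0,0,d])+np.eye(4)[i] for i in range(4)])) for d in(-1,0,1)),key=lambda r:r.fun)
    return np.array(p0)+best.x*sc,best.fun
HUE=dict(blue=(100,125),green=(50,85),yellow=(20,34))
E
cat > run1.py <<'E'
from fit import *
s=cv2.imread("pics/side0.png");t=cv2.imread("pics/top0.png")
C=dict(blue=((397,342),(475,225),(492,215)),green=((235,333),(448,354),(432,364)),yellow=((235,210),(195,350),(205,366)))
for k,(a,b,tab) in C.items():
    ms=dict(side=mask(s,a,HUE[k]),top=mask(t,b,HUE[k]));c=onplane("top",b,.032);d=onplane("top",tab,.032)-c
    p0=[c[0],c[1],0,np.arctan2(d[1],d[0])]
    p,f=fit(ms,p0);print(k,np.round(p[:3]*1000,1),"yaw",round(np.degrees(p[3]),1),"res",round(f,2))
    for n in ms:
        q,g=fit({n:ms[n]},p);print("   ",n,np.round(q[:3]*1000,1),round(np.degrees(q[3]),1),round(g,2))
E
python3 run1.py
python3 - <<'E'
from h import *
from scipy.optimize import least_squares
S=lambda c,pts:[(c[0]-32+u/4-.4,c[1]-32+v/4-.4) for u,v in pts]
# rim centre clicks: funnel side ellipse (49..210, 50..133); top (52..208,308..460)
f=tri(S((377,262),[(129.5,91)])[0],S((368,211),[(130,384-256)])[0]);print("funnel rim",f)
j=tri(S((233,245),[(374-256,54)])[0],S((307,353),[(387-256,383-256)])[0]);print("jar",j)
for z in(.02,.03,.07):print(z,onplane("top",(307.1,353),z))
E
```

```text
funnel rim [ 0.65529641 -0.09114641  0.05251551]
jar [0.44038266 0.01695406 0.07073969]
0.02 [0.43981071 0.01831733 0.02      ]
0.03 [0.44005426 0.01811786 0.03      ]
0.07 [0.44102848 0.01732001 0.07      ]Traceback (most recent call last):
  File "run1.py", line 1, in <module>
    from fit import *
  File "fit.py", line 22
    best=min((minimize(f,[0,0,0,d],method="Nelder-Mead",options=dict(xatol=.003,fatol=1e-5,maxiter=600,initial_simplex=np.vstack([[0,0,0,d]]+[np.array([0,0,0,d])+np.eye(4)[i] for i in range(4)])) for d in(-1,0,1)),key=lambda r:r.fun)
                                                        ^^^^^^^^
SyntaxError: invalid syntax. Maybe you meant '==' or ':=' instead of '='?
```

```bash
sed -i 's/for i in range(4)\])) for d/for i in range(4)]))) for d/' fit.py; python3 run1.py
python3 - <<'E'
from h import *
ims=dict(side=cv2.imread("pics/side0.png"),top=cv2.imread("pics/top0.png"))
out=[]
for (c,circs) in ((dict(side=(377,262),top=(368,211)),[(.6553,-.0911,.052,.031),(.6553,-.0911,.032,.031),(.6553,-.0911,0,.018)]),(dict(side=(233,245),top=(307,353)),[(.4405,.0172,.07,.026),(.4405,.0172,.0,.042),(.4405,.0172,.07,.023)])):
    row=[]
    for n in("side","top"):
        u,v=c[n];k=6;im=cv2.resize(ims[n][v-32:v+32,u-32:u+32],None,fx=k,fy=k,interpolation=cv2.INTER_CUBIC)
        for q in circs:
            P=(proj(n,circ(*q))-[u-32,v-32]+.5)*k;cv2.polylines(im,[np.round(P).astype(np.int32)],True,(0,0,255),1)
        row.append(im)
    out.append(np.hstack(row))
cv2.imwrite("pics/ov.png",cv2.resize(np.vstack(out),(600,600)))
E
```

```text
blue [ 628.5 -267.3    1. ] yaw -63.9 res 25.71
    side [ 641.7 -232.3  -29.9] -63.5 0.41
    top [ 645.  -293.2  -66.1] -61.5 0.54
green [ 424.9 -173.4  -20. ] yaw 110.9 res 178.35
    side [ 425.2 -152.9  -35.6] 112.8 0.66
    top [  292.4  -681.5 -2069.4] 5045.7 9.38
yellow [4.578e+02 1.926e+02 2.000e-01] yaw -144.2 res 15.28
    side [461.2 290.2 -45.8] -144.4 0.72
    top [457.9 204.2 -46.5] -146.1 0.45
```

View pics/ov.png

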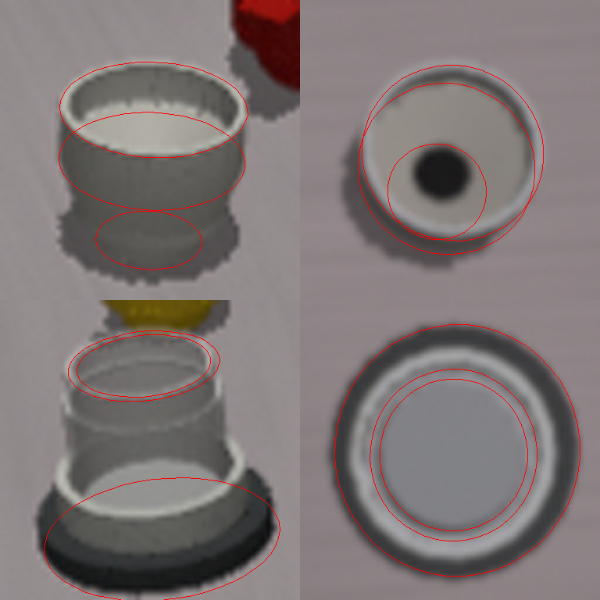

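```bash
cat >> fit.py <<'E'
def fit3(ms,p0,z=0):
    B={n:cv2.GaussianBlur(m,(0,0),1.5).astype(float) for n,m in ms.items()}
    sc=np.array([.006,.006,.3])
    def f(q):
        p=np.array(p0)[[0,1,3]]+q*sc;p=[p[0],p[1],z,p[2]];return sum(np.mean((cv2.GaussianBlur(model(n,p,m.shape),(0,0),1.5)-B[n])**2) for n,m in ms.items())
    r=min((minimize(f,[0,0,d],method="Nelder-Mead",options=dict(xatol=.003,fatol=1e-5,maxiter=600,initial_simplex=np.vstack([[0,0,d]]+[np.array([0,0,d])+np.eye(3)[i] for i in range(3)]))) for d in(-1,0,1)),key=lambda r:r.fun)
    p=np.array(p0)[[0,1,3]]+r.x*sc;return np.array([p[0],p[1],z,p[2]]),r.fun
E
cat > run2.py <<'E'
from fit import *
s=cv2.imread("pics/side0.png");t=cv2.imread("pics/top0.png")
C=dict(blue=((397,342),(475,225),(492,215)),green=((235,333),(448,354),(432,364)),yellow=((235,210),(195,350),(205,366)))
rows=[]
for k,(a,b,tab) in C.items():
    ms=dict(side=mask(s,a,HUE[k]),top=mask(t,b,HUE[k]));c=onplane("top",b,.032);d=onplane("top",tab,.032)-c
    p0=[c[0],c[1],0,np.arctan2(d[1],d[0])];im=dict(side=s,top=t);row=[]
    for n in ms:
        q,g=fit3({n:ms[n]},p0);print(k,n,np.round(q[:3]*1000,1),round(np.degrees(q[3]),1),round(g,2), "mask px",(ms[n]>0).sum(),"model",round(model(n,q,s.shape[:2]).sum()/255))
        u,v=dict(side=a,top=b)[n]
        I=im[n].copy();I=cv2.resize(I[v-32:v+32,u-32:u+32],None,fx=4,fy=4)
        for M,col in((ms[n],(255,255,255)),(model(n,q,s.shape[:2]),(0,0,255))):
            M=cv2.resize(M[v-32:v+32,u-32:u+32],None,fx=4,fy=4);cs,_=cv2.findContours((M>127).astype(np.uint8),0,2);cv2.drawContours(I,cs,-1,col,1)
        row.append(I)
    rows.append(np.vstack(row))
cv2.imwrite("pics/ov2.png",np.hstack(rows))
E
python3 run2.py
```

```text
blue side [ 628.8 -266.2    0. ] -67.9 7.09 mask px 1308 model 1458
blue top [ 629.4 -268.6    0. ] -61.3 8.71 mask px 881 model 1044
green side [ 424.6 -197.8    0. ] 111.2 9.92 mask px 1240 model 1424
green top [ 428.5 -178.6    0. ] 79.9 169.77 mask px 159 model 1128
yellow side [457.  196.3   0. ] -132.0 4.16 mask px 540 model 625
yellow top [458.  192.3   0. ] -145.5 5.38 mask px 1021 model 1150
```

View pics/ov2.png

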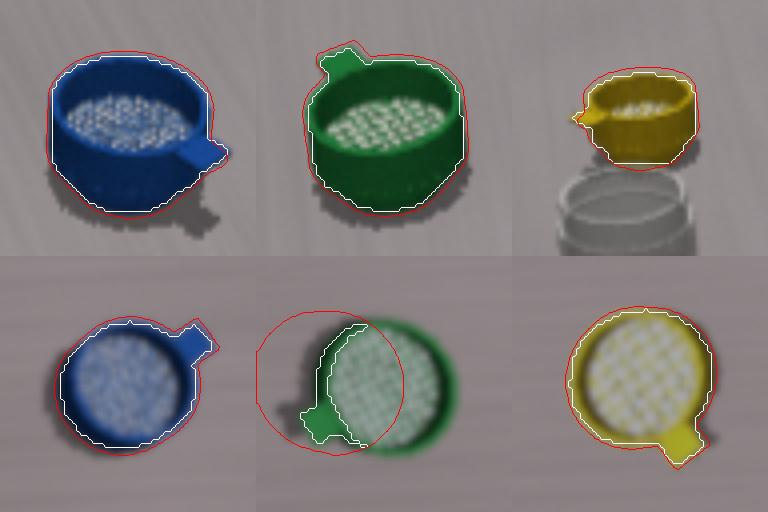

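```bash
python3 - <<'E'
s=open("fit.py").read()
a=s.index("def model");b=s.index("def fit(")
new='''def model(n,p,sh):
    x,y,z,yaw=p;o=np.zeros(sh,np.uint8);k=8
    P=np.vstack([circ(x,y,z+.032,.026),circ(x,y,z+.012,.026),circ(x,y,z+.012,.021),circ(x,y,z,.018)])
    c,s=np.cos(yaw),np.sin(yaw);tb=[]
    for a in(.02,.037):
        for b in(-.007,.007):
            for zz in(.029,.032): tb.append([x+a*c-b*s,y+a*s+b*c,z+zz])
    m=proj(n,[[x,y,z+.02]])[0];u0,v0=[int(round(q))-48 for q in m];W=96
    r=np.zeros((W*k,W*k),np.uint8)
    for Q in(P,np.array(tb)):
        hull=cv2.convexHull((((proj(n,Q)-[u0,v0]+.5)*k)-.5).astype(np.float32));cv2.fillConvexPoly(r,np.round(hull*16).astype(np.int32),255,8,4)
    r=cv2.resize(r,(W,W),interpolation=cv2.INTER_AREA)
    a0,b0=max(u0,0),max(v0,0);a1,b1=min(u0+W,sh[1]),min(v0+W,sh[0])
    if a1>a0 and b1>b0:o[b0:b1,a0:a1]=r[b0-v0:b1-v0,a0-u0:a1-u0]
    return o
'''
s=s[:a]+new+s[b:]
s=s.replace("hsv[...,1]>110","hsv[...,1]>90").replace("cs,_=cv2.find","m=cv2.morphologyEx(m,cv2.MORPH_CLOSE,np.ones((5,5)));cs,_=cv2.find")
open("fit.py","w").write(s)
E
python3 run2.py;python3 run1.py
```

```text
blue side [ 628.7 -266.1    0. ] -64.8 1.2 mask px 1330 model 1387
blue top [ 629.5 -269.1    0. ] -61.0 1.48 mask px 910 model 973
green side [ 424.5 -197.9    0. ] 113.5 1.68 mask px 1275 model 1344
green top [ 425.2 -200.3    0. ] 112.2 3.07 mask px 982 model 1075
yellow side [457.2 194.1   0. ] -143.4 0.33 mask px 562 model 585
yellow top [457.8 192.2   0. ] -146.5 0.53 mask px 1057 model 1078
blue [ 628.5 -267.9    1.4] yaw -61.9 res 6.51
    side [ 633.5 -253.5  -11.3] -62.8 0.34
    top [ 635.4 -278.3  -25.1] -61.1 0.23
green [ 424.8 -199.7    1.1] yaw 113.0 res 8.52
    side [ 424.7 -181.   -13.3] 113.8 0.44
    top [ 423.6 -209.8  -34. ] 112.5 0.38
yellow [457.6 192.1   0.9] yaw -145.9 res 1.81
    side [458.1 216.3 -10.7] -145.9 0.18
    top [457.8 194.6  -9. ] -146.5 0.63
```

View pics/ov2.png

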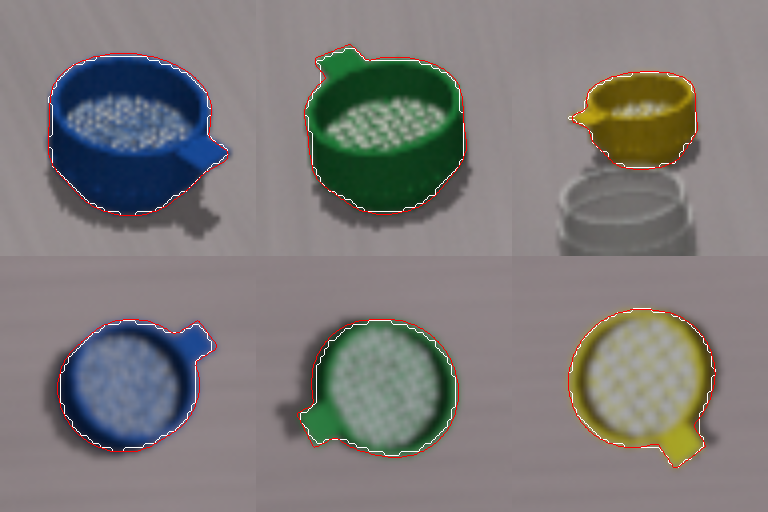

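```bash
cat > st.py <<'E'
from bench import *
from h import *
from scipy.spatial.transform import Rotation as R
import sys
s=get_state();M=R.from_rotvec(s["tool_rot"]).as_matrix();p=np.array(s["position"])
print("t",round(s["time"],2),"p mm",np.round(p*1000,1),"xaxis",np.round(M[:,0],3),"jaw deg",round(np.degrees(np.arctan2(M[1,2],M[0,2])),1),"F",np.round(s["ft_force"],1),"w mm",round(s["grip_width"]*87,1),"q",np.round(s["joint_positions"],2))
# correction to target: args x y z(mm) jaw(deg)
if len(sys.argv)>3:
    g=np.array([float(a) for a in sys.argv[1:4]]);print("d cm",np.round((g/1000-p)*100,2))
    j=np.radians(float(sys.argv[4])) if len(sys.argv)>4 else np.arctan2(M[1,2],M[0,2])
    for k in(0,np.pi):
        x=np.array([0,0,-1.]);z=np.array([np.cos(j+k),np.sin(j+k),0]);G=np.c_[x,np.cross(z,x),z]
        print("  rot deg",np.round(np.degrees(R.from_matrix(G@M.T).as_rotvec()),1))
E
python3 st.py 629.4 -268.5 120 28
```

```text
t 0.1 p mm [ 169.9 -626.9  221.6] xaxis [-0.001  0.002 -1.   ] jaw deg -74.8 F [-0.4 -0.6  0.4] w mm 86.9 q [ 1.32  0.32 -0.07  1.45  0.02  1.37 -0.06]
d cm [ 45.95  35.84 -10.16]
  rot deg [-0.000e+00 -1.000e-01  1.028e+02]
  rot deg [ -0.1   0.  -77.2]
```

Look-alikes: the blue strainer is unique at top (475,225) / side (397,342), and the blue rack is at the left edge. The only white funnel is at top (368,211). The purple one at top (450,158) stays, as do all three reds at top (217,171), (304,159) and (246,236). The crops confirm these choices. Fitted poses (mm):

| Piece | x | y | Yaw / height |
|---|---|---|---|
| Blue | 629 | -268.5 | yaw -62° |
| Green | 425 | -200 | yaw 113° |
| Yellow | 458 | 192 | yaw -146° |
| Jar | 441 | 17.5 | rim at 71 |
| Funnel | 655 | -91 | rim at 52.5 |

Heights agree with the text to about 1 mm. The side view sits about 2.5 mm off the top view in y, so I'll settle that against the gripper.

```bash
python3 -m handwheel '[{"xyz":[2.3,1.8,0],"angular":[0,0,5.1]},{"xyz":[2.3,1.8,0],"angular":[0,0,5.1]},{"xyz":[2.3,1.8,0],"angular":[0,0,5.1]},{"xyz":[2.3,1.8,0],"angular":[0,0,5.1]},{"xyz":[2.3,1.8,0],"angular":[0,0,5.1]}]' 8.7 15; python3 st.py 629.4 -268.5 120 28
```

```text
time: 0.52
position: [0.277, -0.5375, 0.2175]
tool_rot: [0.671, 1.473, -0.675]
ft_force: [0.1, -0.7, -0.3]
grip_width: 1.0
t 0.52 p mm [ 277.  -537.5  217.5] xaxis [-0.009  0.001 -1.   ] jaw deg -49.3 F [ 0.1 -0.7 -0.3] w mm 87.0 q [ 1.21  0.24 -0.2   1.57  0.05  1.35  0.15]
d cm [35.24 26.9  -9.75]
  rot deg [ 0.3 -0.5 77.3]
  rot deg [  -0.5   -0.3 -102.7]
```

```bash
python3 -m handwheel '[{"xyz":[2.4,1.8,0],"angular":[0,0,5.2]},{"xyz":[2.4,1.8,0],"angular":[0,0,5.2]},{"xyz":[2.4,1.8,0],"angular":[0,0,5.2]},{"xyz":[2.4,1.8,0],"angular":[0,0,5.2]},{"xyz":[2.4,1.8,0],"angular":[0,0,5.2]}]'; python3 -m handwheel '[{"xyz":[2.4,1.8,0],"angular":[0,0,5.2]},{"xyz":[2.4,1.8,0],"angular":[0,0,5.2]},{"xyz":[2.4,1.8,0],"angular":[0,0,5.2]},{"xyz":[2.4,1.8,-1],"angular":[0,0,5.2]},{"xyz":[2.4,1.8,-1],"angular":[0,0,5.2]}]';  python3 st.py 629.4 -268.5 120 28
```

```text
time: 0.93
position: [0.4003, -0.4414, 0.2151]
tool_rot: [0.3, 1.562, -0.305]
ft_force: [0.2, 0.6, 0.7]
grip_width: 1.0
time: 1.35
position: [0.5254, -0.3462, 0.195]
tool_rot: [-0.077, 1.58, 0.067]
ft_force: [-0.1, -0.1, -0.1]
grip_width: 0.999
t 1.35 p mm [ 525.4 -346.2  195. ] xaxis [-0.01  -0.007 -1.   ] jaw deg 5.2 F [-0.1 -0.1 -0.1] w mm 86.9 q [ 0.91  0.33 -0.48  1.53  0.17  1.33  0.51]
d cm [10.4   7.77 -7.5 ]
  rot deg [ 0.5 -0.5 22.8]
  rot deg [  -0.7   -0.7 -157.2]
```

```bash
python3 -m handwheel '[{"xyz":[2.1,1.55,-1],"angular":[0.1,-0.1,4.5]},{"xyz":[2.1,1.55,-1],"angular":[0.1,-0.1,4.5]},{"xyz":[2.1,1.55,-1.5],"angular":[0.1,-0.1,4.5]},{"xyz":[2.1,1.55,-2],"angular":[0.1,-0.1,4.5]},{"xyz":[2.1,1.55,-2],"angular":[0.1,-0.1,4.5]}]';  python3 -m handwheel '[{"xyz":[0,0,0],"angular":[0,0,0]}]'; python3 st.py 629.4 -268.5 60 28
python3 - <<'E'
from bench import *
import cv2,numpy as np
a=get_image("side")["pixels"];b=get_image("top")["pixels"]
cv2.imwrite("pics/s1.png",a);cv2.imwrite("pics/t1.png",b)
cv2.imwrite("pics/v1.png",np.hstack([cv2.resize(a[230:400,310:480],(510,510))[:, :400],cv2.resize(b[130:300,390:560],(510,510))[:,:400]]))
E
```

```text
time: 1.77
position: [0.637, -0.2629, 0.1183]
tool_rot: [-0.398, 1.53, 0.396]
ft_force: [-0.6, 0.4, -1.5]
grip_width: 0.997
time: 1.85
position: [0.6383, -0.2555, 0.1129]
tool_rot: [-0.4, 1.531, 0.411]
ft_force: [-0.9, 1.9, -1.1]
grip_width: 0.994
t 1.85 p mm [ 638.3 -255.5  112.9] xaxis [-0.     0.007 -1.   ] jaw deg 29.6 F [-0.9  1.9 -1.1] w mm 86.5 q [ 0.75  0.53 -0.56  1.46  0.28  1.24  0.68]
d cm [-0.89 -1.3  -5.29]
  rot deg [-0.4  0.  -1.6]
  rot deg [ -0.   -0.6 178.4]
```

View pics/v1.png

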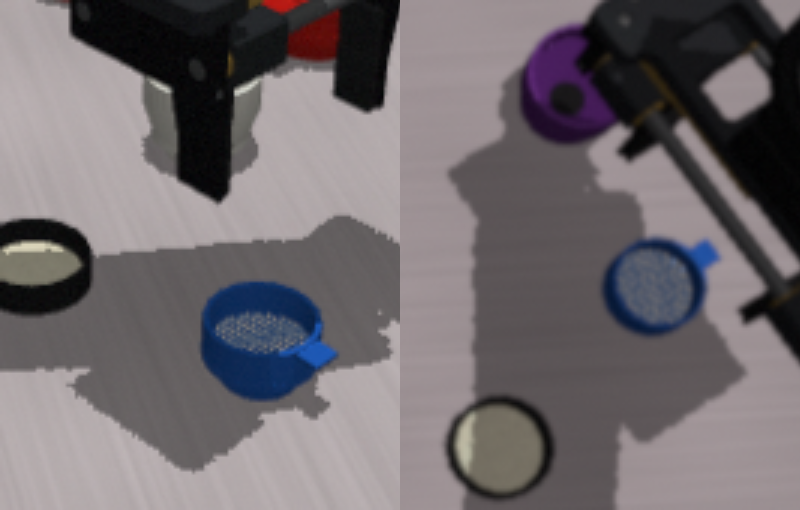

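```bash
cat > fing.py <<'E'
# overlay of finger tip boxes: args pic prefix index, cam crop
from h import *
def boxes(p,jaw,half,w=.0095,th=.015):
    c,s=np.cos(jaw),np.sin(jaw);out=[]
    for sg in(1,-1):
        out.append(np.array([[p[0]+sg*a*c-b*s,p[1]+sg*a*s+b*c,p[2]] for a,b in((half,-w),(half,w),(half+th,w),(half+th,-w))]))
    return out
E
python3 - <<'E'
from fing import *
rows=[]
for n,f,(u,v) in(("side","s1",(310,210)),("top","t1",(390,130))):
    im=cv2.imread(f"pics/{f}.png")[v:v+150,u:u+190];im=cv2.resize(im,None,fx=4,fy=4,interpolation=cv2.INTER_CUBIC)[:,:]
    for B in boxes([.6383,-.2555,.1129],np.radians(29.6),.0435):
        P=(proj(n,B)-[u,v]+.5)*4;cv2.polylines(im,[np.round(P).astype(np.int32)],True,(0,0,255),1)
    rows.append(cv2.resize(im,None,fx=.52,fy=.52,interpolation=cv2.INTER_AREA) if 0 else im)
cv2.imwrite("pics/f1.png",rows[0]);cv2.imwrite("pics/f2.png",rows[1])
E
```

```text
(no output)
```

View pics/f1.png

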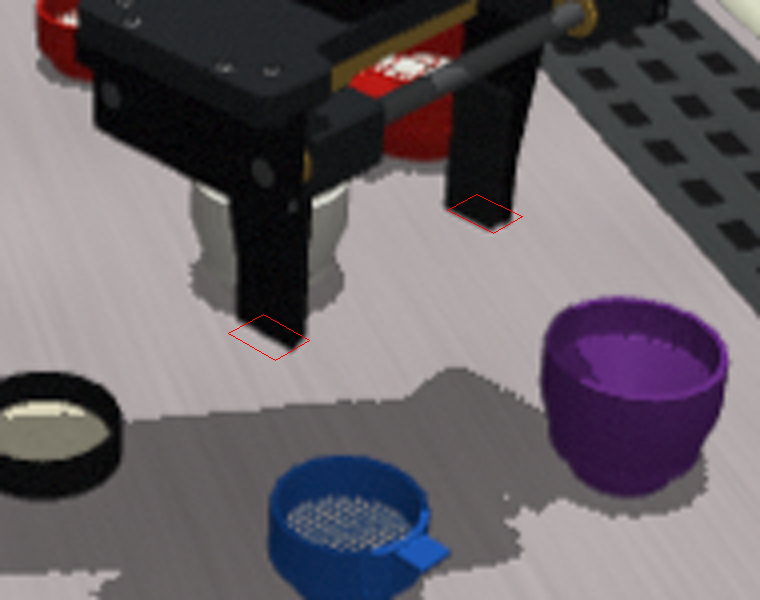

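View pics/f2.png

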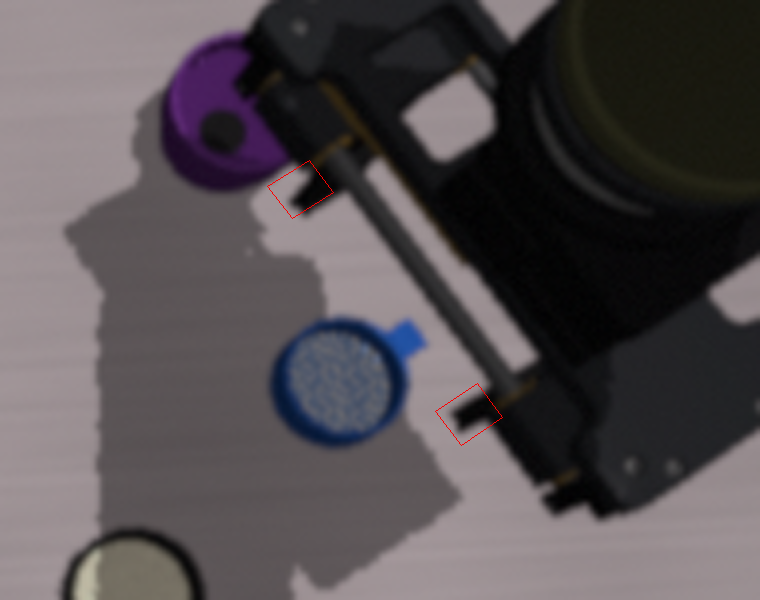

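```bash
python3 -m handwheel '[{"xyz":[-0.4,-0.6,-0.5],"angular":[0,0,-0.8]},{"xyz":[-0.4,-0.6,-0.5],"angular":[0,0,-0.8]},{"xyz":[0,0,0],"angular":[0,0,0]},{"xyz":[0,0,0],"angular":[0,0,0]}]'; python3 -m handwheel '[{"xyz":[0,0,0],"angular":[0,0,0]}]';python3 st.py 629.4 -268.5 60 28
cat > snap.py <<'E'
import sys
from bench import *
from fing import *
from scipy.spatial.transform import Rotation as R
k=sys.argv[1];cx=[float(a)/1000 for a in sys.argv[2:5]]  # look point
s=get_state();p=s["position"];M=R.from_rotvec(s["tool_rot"]).as_matrix();jaw=np.arctan2(M[1,2],M[0,2])
rows=[]
for n in("side","top"):
    im=get_image(n)["pixels"];cv2.imwrite(f"pics/{n}_{k}.png",im)
    u,v=[int(round(a)) for a in proj(n,[cx])[0]];h=50;u=min(max(u,h),640-h);v=min(max(v,h),480-h)
    c=cv2.resize(im[v-h:v+h,u-h:u+h],None,fx=4,fy=4,interpolation=cv2.INTER_CUBIC)
    if len(sys.argv)>5:
        for B in boxes(p,jaw,s["grip_width"]*.0435):
            P=(proj(n,B)-[u-h,v-h]+.5)*4;cv2.polylines(c,[np.round(P).astype(np.int32)],True,(0,0,255),1)
    rows.append(c)
cv2.imwrite(f"pics/n_{k}.png",np.hstack(rows))
E
python3 snap.py a 629 -268 60 1; python3 st.py
```

```text
time: 2.28
position: [0.6254, -0.2807, 0.1079]
tool_rot: [-0.371, 1.539, 0.364]
ft_force: [0.7, 0.3, 0.3]
grip_width: 1.001
time: 2.37
position: [0.6245, -0.2827, 0.1084]
tool_rot: [-0.37, 1.539, 0.361]
ft_force: [-0.4, 0.4, -0.1]
grip_width: 0.999
t 2.37 p mm [ 624.5 -282.7  108.4] xaxis [ 0.002 -0.005 -1.   ] jaw deg 26.7 F [-0.4  0.4 -0.1] w mm 86.9 q [ 0.78  0.52 -0.54  1.48  0.28  1.22  0.66]
d cm [ 0.49  1.42 -4.84]
  rot deg [0.3 0.1 1.3]
  rot deg [ 1.000e-01 -5.000e-01 -1.787e+02]
t 2.47 p mm [ 625.1 -282.2  108.7] xaxis [ 0.002 -0.005 -1.   ] jaw deg 26.7 F [-0.4  0.2  0.5] w mm 87.1 q [ 0.78  0.52 -0.54  1.48  0.28  1.22  0.66]
```

View pics/n_a.png

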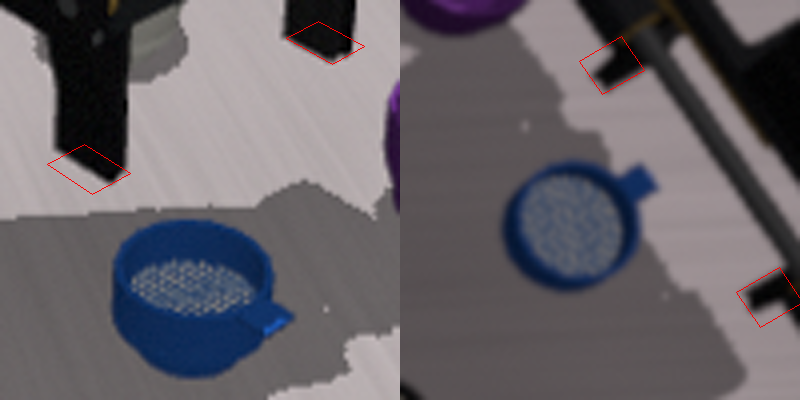

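Finger overlays: robot and top view agree to about 1–2 mm, with the fingertips at n_a px (600,85) and (755,300). The side camera carries a constant (-1.6,-1) px bias, so I'm using the top-view coordinates.

```bash
python3 -m handwheel '[{"xyz":[0.3,1.0,-1],"angular":[0.2,0,1]},{"xyz":[0,0.3,-1.5],"angular":[0,0,0]},{"xyz":[0,0,-1],"angular":[0,0,0]},{"xyz":[0,0,0],"angular":[0,0,0]},{"xyz":[0,0,0],"angular":[0,0,0]}]';python3 st.py 629.4 -268.2 10 28
```

```text
time: 2.88
position: [0.6298, -0.2657, 0.0725]
tool_rot: [-0.384, 1.531, 0.382]
ft_force: [0.6, -0.2, 0.3]
grip_width: 1.003
t 2.88 p mm [ 629.8 -265.7   72.5] xaxis [ 0.005 -0.001 -1.   ] jaw deg 28.0 F [ 0.6 -0.2  0.3] w mm 87.2 q [ 0.76  0.55 -0.54  1.51  0.3   1.16  0.65]
d cm [-0.04 -0.25 -6.25]
  rot deg [ 0.   0.3 -0. ]
  rot deg [ -0.5   0.  180. ]
```

```bash
python3 -m handwheel '[{"xyz":[0,-0.2,-1.5],"angular":[0,0.3,0]},{"xyz":[0,0,-1.5],"angular":[0,0,0]},{"xyz":[0,0,-1.2],"angular":[0,0,0]},{"xyz":[0,0,-0.6],"angular":[0,0,0]},{"xyz":[0,0,0],"angular":[0,0,0]}]';python3 st.py 629.4 -268.2 10 28
```

```text
time: 3.3
position: [0.6299, -0.2675, 0.0194]
tool_rot: [-0.384, 1.537, 0.384]
ft_force: [0.2, -0.9, -0.0]
grip_width: 0.999
t 3.3 p mm [ 629.9 -267.5   19.4] xaxis [-0. -0. -1.] jaw deg 28.1 F [ 0.2 -0.9 -0. ] w mm 86.9 q [ 0.75  0.61 -0.52  1.54  0.33  1.08  0.63]
d cm [-0.05 -0.07 -0.94]
  rot deg [ 0.  -0.  -0.1]
  rot deg [  0.    0.  179.9]
```

```bash
python3 -m handwheel '[{"xyz":[0,-0.1,-0.6],"angular":[0,0,0]},{"xyz":[0,0,-0.2],"angular":[0,0,0]},{"xyz":[0,0,0],"angular":[0,0,0]}]';python3 -m handwheel '[{"xyz":[0,0,0],"angular":[0,0,0]},{"xyz":[0,0,0],"angular":[0,0,0]},{"xyz":[0,0,0],"angular":[0,0,0]},{"xyz":[0,0,0],"angular":[0,0,0]},{"xyz":[0,0,0],"angular":[0,0,0]}]' 4.6 12;python3 st.py 629.4 -268.2 10 28
```

```text
time: 3.55
position: [0.6295, -0.2687, 0.0097]
tool_rot: [-0.383, 1.538, 0.384]
ft_force: [1.6, -0.0, -0.1]
grip_width: 0.997
time: 3.97
position: [0.6307, -0.2693, 0.0116]
tool_rot: [-0.384, 1.535, 0.382]
ft_force: [0.5, 0.6, -0.2]
grip_width: 0.705
t 3.97 p mm [ 630.7 -269.3   11.6] xaxis [ 0.001 -0.001 -1.   ] jaw deg 28.0 F [ 0.5  0.6 -0.2] w mm 61.3 q [ 0.75  0.62 -0.52  1.55  0.34  1.07  0.63]
d cm [-0.13  0.11 -0.16]
  rot deg [ 0.1  0.1 -0. ]
  rot deg [-1.0e-01  1.0e-01  1.8e+02]
```

```bash
python3 -m handwheel '[{"xyz":[0,0.1,0],"angular":[0,0,0]},{"xyz":[0,0,0],"angular":[0,0,0]},{"xyz":[0,0,0],"angular":[0,0,0]},{"xyz":[0,0,0],"angular":[0,0,0]},{"xyz":[0,0,0],"angular":[0,0,0]}]' 4.6 12;python3 st.py 629.4 -268.2 10 28
```

```text
time: 4.38
position: [0.6311, -0.2682, 0.0124]
tool_rot: [-0.385, 1.535, 0.382]
ft_force: [0.1, -0.4, -0.6]
grip_width: 0.596
t 4.38 p mm [ 631.1 -268.2   12.4] xaxis [ 0.002 -0.002 -1.   ] jaw deg 28.0 F [ 0.1 -0.4 -0.6] w mm 51.8 q [ 0.74  0.62 -0.52  1.55  0.34  1.07  0.63]
d cm [-0.17  0.   -0.24]
  rot deg [ 0.1  0.1 -0. ]
  rot deg [-2.0e-01  1.0e-01  1.8e+02]
```

```bash
python3 -m handwheel '[{"xyz":[0,0,1],"angular":[0,0,0]},{"xyz":[0,0,2],"angular":[0,0,0]},{"xyz":[0,0,3],"angular":[0,0,0]},{"xyz":[0,0,3],"angular":[0,0,0]},{"xyz":[-0.5,0.8,3],"angular":[0,0,0]}]';python3 -m handwheel '[{"xyz":[-1.5,2.2,1],"angular":[0,0,0]},{"xyz":[-1.9,2.8,1],"angular":[0,0,0]},{"xyz":[-1.9,2.8,0],"angular":[0,0,0]},{"xyz":[-1.9,2.8,0],"angular":[0,0,0]},{"xyz":[-1.9,2.8,0],"angular":[0,0,0]}]';python3 st.py 441 17.3 160 28
```

```text
time: 4.8
position: [0.6194, -0.2597, 0.1289]
tool_rot: [-0.377, 1.548, 0.389]
ft_force: [0.1, -0.5, 0.1]
grip_width: 0.595
time: 5.22
position: [0.5327, -0.1289, 0.163]
tool_rot: [-0.379, 1.532, 0.37]
ft_force: [0.4, 0.4, 0.0]
grip_width: 0.598
t 5.22 p mm [ 532.7 -128.9  163. ] xaxis [ 0.007 -0.004 -1.   ] jaw deg 27.4 F [0.4 0.4 0. ] w mm 52.0 q [ 0.78  0.19 -0.66  1.77  0.13  1.21  0.57]
d cm [-9.17 14.62 -0.3 ]
  rot deg [0.2 0.4 0.6]
  rot deg [   0.7   -0.4 -179.4]
```

```bash
python3 -m handwheel '[{"xyz":[-1.8,2.8,0],"angular":[0,0,0.2]},{"xyz":[-1.8,2.8,0],"angular":[0,0.1,0.2]},{"xyz":[-1.8,2.8,0],"angular":[0,0,0.2]},{"xyz":[-1.4,2.2,0],"angular":[0,0,0]},{"xyz":[-0.8,1.2,0],"angular":[0,0,0]}]';python3 -m handwheel '[{"xyz":[0,0,0],"angular":[0,0,0]},{"xyz":[0,0,0],"angular":[0,0,0]}]';python3 st.py 441 17.3 160 28
```

```text
time: 5.63
position: [0.451, -0.0013, 0.1668]
tool_rot: [-0.396, 1.529, 0.378]
ft_force: [-0.1, 0.2, -0.1]
grip_width: 0.597
time: 5.8
position: [0.4497, 0.002, 0.1684]
tool_rot: [-0.405, 1.527, 0.38]
ft_force: [-0.0, -1.4, -0.9]
grip_width: 0.599
t 5.8 p mm [449.7   2.  168.4] xaxis [ 0.011 -0.013 -1.   ] jaw deg 28.7 F [-0.  -1.4 -0.9] w mm 52.1 q [ 0.72 -0.07 -0.76  1.98 -0.04  1.2   0.48]
d cm [-0.87  1.53 -0.84]
  rot deg [ 0.8  0.6 -0.7]
  rot deg [ -1.    1.2 179.3]
```

```bash
python3 -m handwheel '[{"xyz":[-0.5,0.8,-1],"angular":[0.4,0.3,-0.4]},{"xyz":[-0.3,0.6,-1.5],"angular":[0.2,0.2,-0.2]},{"xyz":[0,0,-1.5],"angular":[0,0,0]},{"xyz":[0,0,-1],"angular":[0,0,0]},{"xyz":[0,0,0],"angular":[0,0,0]}]';python3 -m handwheel '[{"xyz":[0,0,0],"angular":[0,0,0]}]';python3 st.py 441 17.3 71 28;python3 snap.py b 441 17 70
```

```text
time: 6.22
position: [0.4437, 0.0143, 0.1166]
tool_rot: [-0.381, 1.532, 0.377]
ft_force: [-1.4, 0.3, -0.4]
grip_width: 0.598
time: 6.3
position: [0.4435, 0.0141, 0.1159]
tool_rot: [-0.379, 1.534, 0.378]
ft_force: [-0.2, -0.2, -0.8]
grip_width: 0.601
t 6.3 p mm [443.5  14.1 115.9] xaxis [ 0.004  0.    -1.   ] jaw deg 27.7 F [-0.2 -0.2 -0.8] w mm 52.3 q [ 0.7  -0.01 -0.78  2.05 -0.01  1.1   0.41]
d cm [-0.25  0.32 -4.49]
  rot deg [-0.   0.2  0.3]
  rot deg [   0.4    0.  -179.7]
```

View pics/n_b.png

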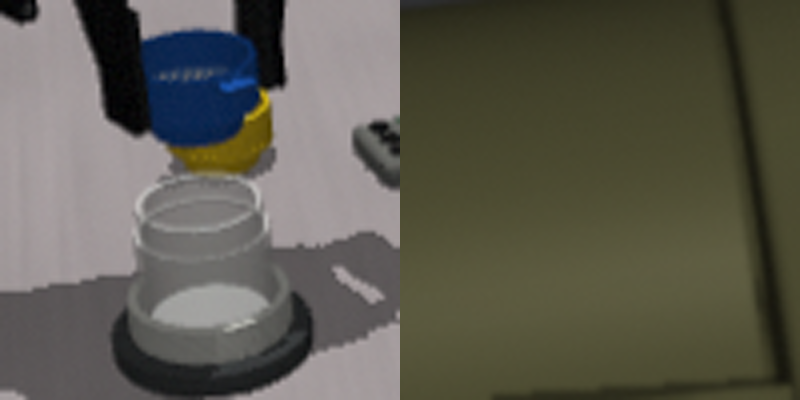

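```bash
python3 -m handwheel '[{"xyz":[-0.2,0.3,-0.8],"angular":[0,0.2,0.2]},{"xyz":[0,0,-0.8],"angular":[0,0,0]},{"xyz":[0,0,-0.4],"angular":[0,0,0]},{"xyz":[0,0,0],"angular":[0,0,0]},{"xyz":[0,0,0],"angular":[0,0,0]}]';python3 st.py 441 17.3 71 28;python3 snap.py c 441 17 75
```

```text
time: 6.82
position: [0.4432, 0.0169, 0.0959]
tool_rot: [-0.381, 1.533, 0.379]
ft_force: [0.6, -0.1, -0.6]
grip_width: 0.6
t 6.82 p mm [443.2  16.9  95.9] xaxis [ 0.004 -0.    -1.   ] jaw deg 27.8 F [ 0.6 -0.1 -0.6] w mm 52.2 q [ 0.7   0.02 -0.79  2.07  0.02  1.05  0.38]
d cm [-0.22  0.04 -2.49]
  rot deg [0.  0.2 0.2]
  rot deg [   0.4   -0.  -179.8]
```

View pics/n_c.png

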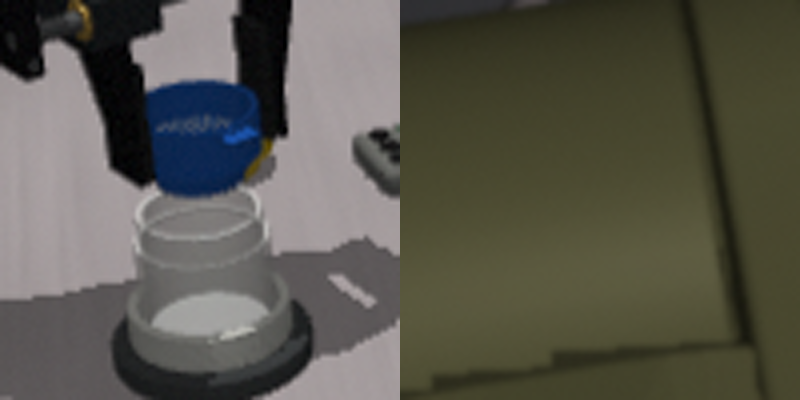

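```bash
python3 -m handwheel '[{"xyz":[-0.3,0,-0.4],"angular":[0,0.2,0.1]},{"xyz":[-0.1,0,-0.4],"angular":[0,0,0]},{"xyz":[0,0,-0.3],"angular":[0,0,0]},{"xyz":[0,0,0],"angular":[0,0,0]},{"xyz":[0,0,0],"angular":[0,0,0]}]';python3 st.py 441.4 16.8 71 28
```

```text
time: 7.33
position: [0.4393, 0.0167, 0.0846]
tool_rot: [-0.383, 1.535, 0.38]
ft_force: [0.2, -0.1, -0.4]
grip_width: 0.599
t 7.33 p mm [439.3  16.7  84.6] xaxis [ 0.002 -0.001 -1.   ] jaw deg 27.9 F [ 0.2 -0.1 -0.4] w mm 52.1 q [ 0.69  0.03 -0.79  2.09  0.02  1.03  0.38]
d cm [ 0.21  0.01 -1.36]
  rot deg [0.1 0.1 0.1]
  rot deg [ 2.000e-01 -1.000e-01 -1.799e+02]
```

```bash
python3 -m handwheel '[{"xyz":[0.2,0,-0.3],"angular":[0,0,0]},{"xyz":[0,0,-0.3],"angular":[0,0,0]},{"xyz":[0,0,-0.2],"angular":[0,0,0]},{"xyz":[0,0,0],"angular":[0,0,0]},{"xyz":[0,0,0],"angular":[0,0,0]}]';python3 st.py 441.4 16.8 71 28
```

```text
time: 7.75
position: [0.4417, 0.0167, 0.0758]
tool_rot: [-0.383, 1.535, 0.38]
ft_force: [-0.5, -0.1, -0.4]
grip_width: 0.6
t 7.75 p mm [441.7  16.7  75.8] xaxis [ 0.002 -0.001 -1.   ] jaw deg 27.9 F [-0.5 -0.1 -0.4] w mm 52.2 q [ 0.69  0.05 -0.79  2.09  0.04  1.01  0.36]
d cm [-0.03  0.01 -0.48]
  rot deg [0.1 0.1 0.1]
  rot deg [ 2.000e-01 -1.000e-01 -1.799e+02]
```

```bash
python3 -m handwheel '[{"xyz":[0,0,-0.2],"angular":[0,0,0]},{"xyz":[0,0,-0.1],"angular":[0,0,0]},{"xyz":[0,0,-0.1],"angular":[0,0,0]},{"xyz":[0,0,0],"angular":[0,0,0]},{"xyz":[0,0,0],"angular":[0,0,0]}]';python3 st.py 441.4 16.8 71 28
```

```text
time: 8.17
position: [0.4419, 0.0167, 0.0714]
tool_rot: [-0.383, 1.535, 0.38]
ft_force: [0.2, -0.3, -0.3]
grip_width: 0.601
t 8.17 p mm [441.9  16.7  71.4] xaxis [ 0.002 -0.001 -1.   ] jaw deg 27.9 F [ 0.2 -0.3 -0.3] w mm 52.3 q [ 0.69  0.06 -0.79  2.1   0.05  1.    0.35]
d cm [-0.05  0.01 -0.04]
  rot deg [0.1 0.1 0.1]
  rot deg [ 2.000e-01 -1.000e-01 -1.799e+02]
```

Nearly home with no force so far; I'll feel for the seat.

```bash
python3 -m handwheel '[{"xyz":[0,0,-0.15],"angular":[0,0,0]},{"xyz":[0,0,-0.1],"angular":[0,0,0]},{"xyz":[0,0,-0.1],"angular":[0,0,0]}]';python3 st.py 441.4 16.8 71 28
```

```text
time: 8.42
position: [0.4421, 0.0167, 0.0698]
tool_rot: [-0.383, 1.536, 0.379]
ft_force: [-6.2, -0.0, 13.3]
grip_width: 0.6
t 8.42 p mm [442.1  16.7  69.8] xaxis [ 0.001 -0.002 -1.   ] jaw deg 27.9 F [-6.2 -0.  13.3] w mm 52.2 q [ 0.68  0.06 -0.79  2.1   0.06  1.    0.35]
d cm [-0.07  0.01  0.12]
  rot deg [0.1 0.1 0.1]
  rot deg [ 1.000e-01 -2.000e-01 -1.799e+02]
```

```bash
python3 -m handwheel '[{"xyz":[0,0,0],"angular":[0,0,0]},{"xyz":[0,0,0],"angular":[0,0,0]},{"xyz":[0,0,0],"angular":[0,0,0]}]' 6.8;python3 st.py 441.4 16.8 71 28;python3 snap.py d 441 17 75
```

```text
time: 8.67
position: [0.4428, 0.0167, 0.0706]
tool_rot: [-0.384, 1.535, 0.379]
ft_force: [-0.0, 0.7, -0.5]
grip_width: 0.737
t 8.67 p mm [442.8  16.7  70.6] xaxis [ 0.003 -0.003 -1.   ] jaw deg 27.9 F [-0.   0.7 -0.5] w mm 64.1 q [ 0.68  0.06 -0.79  2.1   0.06  1.    0.35]
d cm [-0.14  0.01  0.04]
  rot deg [0.2 0.2 0.1]
  rot deg [   0.2   -0.3 -179.9]
```

View pics/n_d.png

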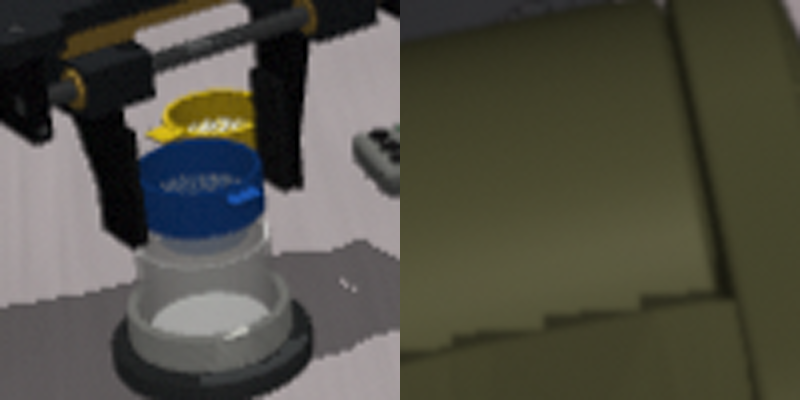

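The side view shows blue seated upright on the jar rim, with its shoulder at px (200,232). Next is green.

```bash
python3 -m handwheel '[{"xyz":[0,0,0.6],"angular":[0,0,0]},{"xyz":[0,0,1.5],"angular":[0,0,0]},{"xyz":[0,0,2],"angular":[0,0,0]},{"xyz":[0,0,2],"angular":[0,0,0]},{"xyz":[0,-1,1],"angular":[0,0,-1]}]' 8.7;python3 -m handwheel '[{"xyz":[0,-2.5,0],"angular":[0,0,-1]},{"xyz":[0,-3,0],"angular":[0,0,-1]},{"xyz":[0,-3,0],"angular":[0,0,-1]},{"xyz":[-0.2,-3,0],"angular":[0,0,-1]},{"xyz":[-0.2,-3,0],"angular":[0,0,0]}]';python3 st.py 425.2 -200 10 23;python3 snap.py e 441 17 75
```

```text
time: 9.18
position: [0.4392, 0.0088, 0.1419]
tool_rot: [-0.369, 1.544, 0.373]
ft_force: [0.6, 0.7, -0.1]
grip_width: 0.983
time: 9.6
position: [0.4372, -0.1401, 0.147]
tool_rot: [-0.322, 1.544, 0.315]
ft_force: [0.5, 0.4, -0.1]
grip_width: 1.002
t 9.6 p mm [ 437.2 -140.1  147. ] xaxis [ 0.004 -0.004 -1.   ] jaw deg 23.2 F [ 0.5  0.4 -0.1] w mm 87.1 q [ 0.86 -0.02 -0.6   1.99 -0.01  1.16  0.67]
d cm [ -1.2   -5.99 -13.7 ]
  rot deg [ 0.2  0.2 -0.2]
  rot deg [ -0.4   0.3 179.8]
```

View pics/n_e.png

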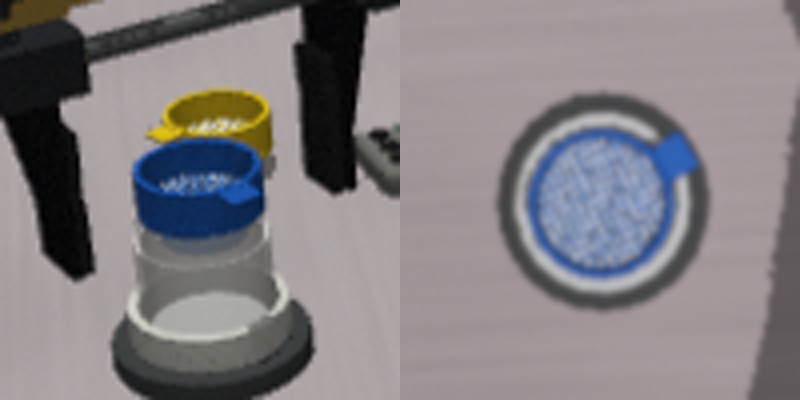

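```bash
python3 -m handwheel '[{"xyz":[-0.4,-1.7,-1.5],"angular":[0,0,0]},{"xyz":[-0.3,-1.5,-2],"angular":[0,0,0]},{"xyz":[0,-0.5,-2],"angular":[0,0,0]},{"xyz":[0,0,-1],"angular":[0,0,0]},{"xyz":[0,0,0],"angular":[0,0,0]}]';python3 st.py 425.2 -200 10 23
cat > pz.py <<'E'
import sys
from fit import *
# pz.py pic color z(mm) x y yaw
k,col,z,x,y,w=sys.argv[1:];z,x,y=[float(a)/1000 for a in(z,x,y)]
for n in("top","side"):
    im=cv2.imread(f"pics/{n}_{k}.png");c=[int(round(a)) for a in proj(n,[[x,y,z+.02]])[0]]
    try:q,g=fit3({n:mask(im,c,HUE[col],34)},[x,y,z,np.radians(float(w))],z);print(n,np.round(q[:3]*1000,1),round(np.degrees(q[3]),1),round(g,2))
    except Exception as e:print(n,e)
E
python3 pz.py e blue 58 441 17 -62
```

```text
time: 10.12
position: [0.4284, -0.1864, 0.0804]
tool_rot: [-0.31, 1.544, 0.3]
ft_force: [-0.9, 0.6, 1.5]
grip_width: 1.0
t 10.12 p mm [ 428.4 -186.4   80.4] xaxis [ 0.006 -0.006 -1.   ] jaw deg 22.3 F [-0.9  0.6  1.5] w mm 87.0 q [ 0.9   0.08 -0.56  2.05  0.06  1.02  0.7 ]
d cm [-0.32 -1.36 -7.04]
  rot deg [0.3 0.3 0.7]
  rot deg [   0.5   -0.5 -179.3]
top [441.4  17.3  58. ] -61.7 0.58
side [440.5  23.9  58. ] -64.3 7.94
```

```bash
python3 -m handwheel '[{"xyz":[-0.2,-0.9,0],"angular":[0.3,0.3,0.5]},{"xyz":[-0.1,-0.4,-0.5],"angular":[0,0,0]},{"xyz":[0,0,-1],"angular":[0,0,0]},{"xyz":[0,0,0],"angular":[0,0,0]},{"xyz":[0,0,0],"angular":[0,0,0]}]';python3 st.py 425.2 -200 10 23;python3 snap.py f 425 -200 30 1
```

```text
time: 10.53
position: [0.4264, -0.1972, 0.0656]
tool_rot: [-0.314, 1.546, 0.314]
ft_force: [0.1, 0.3, -0.7]
grip_width: 1.0
t 10.53 p mm [ 426.4 -197.2   65.6] xaxis [ 0.002  0.    -1.   ] jaw deg 22.9 F [ 0.1  0.3 -0.7] w mm 87.0 q [ 0.91  0.12 -0.55  2.05  0.07  0.99  0.72]
d cm [-0.12 -0.28 -5.56]
  rot deg [-0.   0.1  0.1]
  rot deg [ 1.000e-01  0.000e+00 -1.799e+02]
```

View pics/n_f.png

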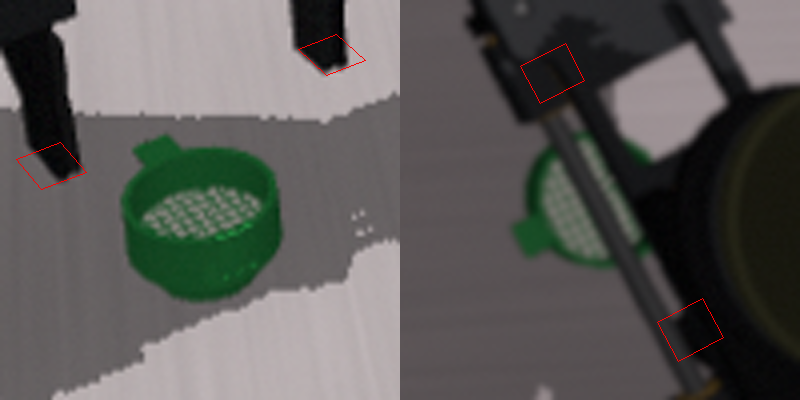

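Fingers at n_f px (60,165) and (330,55) straddle green symmetrically, clear of its tab. Descend.

```bash
python3 -m handwheel '[{"xyz":[-0.1,-0.3,-1.3],"angular":[0,0,0]},{"xyz":[0,0,-1.5],"angular":[0,0,0]},{"xyz":[0,0,-1.2],"angular":[0,0,0]},{"xyz":[0,0,-0.7],"angular":[0,0,0]},{"xyz":[0,0,0],"angular":[0,0,0]}]';python3 st.py 425.2 -200 10 23
```

```text
time: 11.05
position: [0.4281, -0.1997, 0.0199]
tool_rot: [-0.319, 1.542, 0.312]
ft_force: [-0.4, 0.3, 0.5]
grip_width: 0.994
t 11.05 p mm [ 428.1 -199.7   19.9] xaxis [ 0.007 -0.003 -1.   ] jaw deg 23.1 F [-0.4  0.3  0.5] w mm 86.5 q [ 0.89  0.19 -0.54  2.08  0.13  0.89  0.68]
d cm [-0.29 -0.03 -0.99]
  rot deg [ 0.2  0.4 -0.1]
  rot deg [ -0.6   0.3 179.9]
```

```bash
python3 -m handwheel '[{"xyz":[-0.25,0,-0.5],"angular":[0.2,0.4,0]},{"xyz":[0,0,-0.2],"angular":[0,0,0]},{"xyz":[0,0,0],"angular":[0,0,0]},{"xyz":[0,0,0],"angular":[0,0,0]}]';python3 st.py 425.2 -200 10 23
```

```text
time: 11.38
position: [0.4266, -0.1996, 0.0138]
tool_rot: [-0.317, 1.547, 0.316]
ft_force: [0.7, 0.6, 0.0]
grip_width: 0.999
t 11.38 p mm [ 426.6 -199.6   13.8] xaxis [ 0.001 -0.    -1.   ] jaw deg 23.1 F [0.7 0.6 0. ] w mm 86.9 q [ 0.89  0.2  -0.54  2.09  0.13  0.89  0.67]
d cm [-0.14 -0.04 -0.38]
  rot deg [ 0.   0.  -0.1]
  rot deg [-1.000e-01  0.000e+00  1.799e+02]
```

```bash
python3 -m handwheel '[{"xyz":[-0.1,0,-0.3],"angular":[0,0,0]},{"xyz":[-0.05,0,0],"angular":[0,0,0]},{"xyz":[0,0,0],"angular":[0,0,0]},{"xyz":[0,0,0],"angular":[0,0,0]},{"xyz":[0,0,0],"angular":[0,0,0]}]' 4.6 12;python3 -m handwheel '[{"xyz":[0,0,0],"angular":[0,0,0]},{"xyz":[0,0,0],"angular":[0,0,0]},{"xyz":[0,0,0],"angular":[0,0,0]},{"xyz":[0,0,0],"angular":[0,0,0]},{"xyz":[0,0,0],"angular":[0,0,0]}]' ;python3 st.py 425.2 -200 10 23
```

```text
time: 11.8
position: [0.4259, -0.2002, 0.0118]
tool_rot: [-0.318, 1.545, 0.314]
ft_force: [1.5, 0.6, -0.9]
grip_width: 0.712
time: 12.22
position: [0.4259, -0.2003, 0.0119]
tool_rot: [-0.318, 1.545, 0.314]
ft_force: [-0.0, -0.9, 0.2]
grip_width: 0.602
t 12.22 p mm [ 425.9 -200.3   11.9] xaxis [ 0.003 -0.002 -1.   ] jaw deg 23.1 F [-0.  -0.9  0.2] w mm 52.4 q [ 0.89  0.2  -0.54  2.09  0.14  0.88  0.67]
d cm [-0.07  0.03 -0.19]
  rot deg [ 0.1  0.2 -0.1]
  rot deg [ -0.3   0.2 179.9]
```

```bash
python3 -m handwheel '[{"xyz":[0,0,1],"angular":[0,0,0]},{"xyz":[0,0,2],"angular":[0,0,0]},{"xyz":[0,0,3],"angular":[0,0,0]},{"xyz":[0,0,3],"angular":[0,0,0]},{"xyz":[0,0.5,3],"angular":[0,0,0]}]';python3 -m handwheel '[{"xyz":[0.2,2,1],"angular":[0,0,1]},{"xyz":[0.2,3,0],"angular":[0,0,1]},{"xyz":[0.3,3,0],"angular":[0,0,1]},{"xyz":[0.3,3,0],"angular":[0,0,1]},{"xyz":[0.3,3,0],"angular":[0,0,1]}]';python3 st.py 441.6 16.8 150 28
```

```text
time: 12.63
position: [0.4196, -0.192, 0.1315]
tool_rot: [-0.31, 1.555, 0.324]
ft_force: [0.4, -0.1, 0.4]
grip_width: 0.598
time: 13.05
position: [0.4374, -0.0551, 0.1548]
tool_rot: [-0.382, 1.531, 0.373]
ft_force: [-0.9, -0.7, -1.9]
grip_width: 0.605
t 13.05 p mm [437.4 -55.1 154.8] xaxis [ 0.008 -0.004 -1.   ] jaw deg 27.6 F [-0.9 -0.7 -1.9] w mm 52.7 q [ 0.8  -0.08 -0.7   2.02 -0.05  1.18  0.6 ]
d cm [ 0.42  7.19 -0.48]
  rot deg [0.2 0.4 0.4]
  rot deg [   0.7   -0.4 -179.6]
```

```bash
python3 -m handwheel '[{"xyz":[0.1,2,0],"angular":[0.1,0.2,0.2]},{"xyz":[0.1,1.8,0],"angular":[0.1,0.2,0.2]},{"xyz":[0,1,0],"angular":[0,0,0]},{"xyz":[0,0.2,0],"angular":[0,0,0]},{"xyz":[0,0,0],"angular":[0,0,0]}]';python3 -m handwheel '[{"xyz":[0,0,0],"angular":[0,0,0]}]';python3 st.py 441.6 16.8 110 28
```

```text
time: 13.47
position: [0.44, 0.005, 0.1588]
tool_rot: [-0.397, 1.53, 0.391]
ft_force: [0.1, -0.0, -1.3]
grip_width: 0.598
time: 13.55
position: [0.44, 0.0043, 0.159]
tool_rot: [-0.397, 1.53, 0.39]
ft_force: [-0.5, -0.2, 0.2]
grip_width: 0.602
t 13.55 p mm [440.    4.3 159. ] xaxis [ 0.006 -0.003 -1.   ] jaw deg 28.8 F [-0.5 -0.2  0.2] w mm 52.4 q [ 0.74 -0.08 -0.77  2.01 -0.06  1.19  0.5 ]
d cm [ 0.16  1.25 -4.9 ]
  rot deg [ 0.2  0.3 -0.8]
  rot deg [ -0.5   0.3 179.2]
```

```bash
python3 -m handwheel '[{"xyz":[0.1,0.9,-0.8],"angular":[0.1,0.2,-0.6]},{"xyz":[0,0.3,-1.2],"angular":[0,0.1,0]},{"xyz":[0,0,-1.2],"angular":[0,0,0]},{"xyz":[0,0,-0.5],"angular":[0,0,0]},{"xyz":[0,0,0],"angular":[0,0,0]}]';python3 -m handwheel '[{"xyz":[0,0,0],"angular":[0,0,0]}]';python3 st.py 441.6 16.8 104 28
```

```text
time: 13.97
position: [0.4409, 0.01, 0.1196]
tool_rot: [-0.381, 1.538, 0.376]
ft_force: [-1.0, 0.0, -1.0]
grip_width: 0.598
time: 14.05
position: [0.4405, 0.0093, 0.1191]
tool_rot: [-0.38, 1.54, 0.376]
ft_force: [-0.3, -0.5, -0.4]
grip_width: 0.6
t 14.05 p mm [440.5   9.3 119.1] xaxis [-0.001 -0.003 -1.   ] jaw deg 27.6 F [-0.3 -0.5 -0.4] w mm 52.2 q [ 0.73 -0.02 -0.8   2.05 -0.01  1.11  0.42]
d cm [ 0.11  0.75 -1.51]
  rot deg [ 0.2 -0.1  0.4]
  rot deg [-1.000e-01 -3.000e-01 -1.796e+02]
```

```bash
python3 -m handwheel '[{"xyz":[0.1,0.7,0],"angular":[0.1,0,0.3]},{"xyz":[0,0.3,-0.3],"angular":[0,0,0]},{"xyz":[0,0,-0.5],"angular":[0,0,0]},{"xyz":[0,0,0],"angular":[0,0,0]},{"xyz":[0,0,0],"angular":[0,0,0]}]';python3 st.py 441.6 16.8 104 28;python3 snap.py g 441 17 95
```

```text
time: 14.47
position: [0.4425, 0.0194, 0.1114]
tool_rot: [-0.382, 1.537, 0.38]
ft_force: [-0.5, -0.0, -0.3]
grip_width: 0.6
t 14.47 p mm [442.5  19.4 111.4] xaxis [ 0.    -0.002 -1.   ] jaw deg 27.8 F [-0.5 -0.  -0.3] w mm 52.2 q [ 0.72 -0.   -0.81  2.05 -0.    1.09  0.39]
d cm [-0.09 -0.26 -0.74]
  rot deg [0.1 0.  0.2]
  rot deg [ 0.000e+00 -1.000e-01 -1.798e+02]
```

View pics/n_g.png

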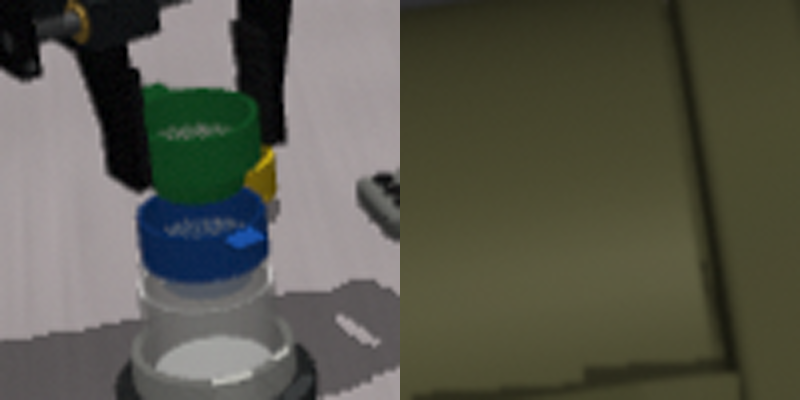

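Green at n_g (203,145) is directly over blue at (203,235) and upright. Trim y and go down.

```bash
python3 -m handwheel '[{"xyz":[-0.1,-0.2,-0.2],"angular":[0,0,0.2]},{"xyz":[0,-0.05,-0.3],"angular":[0,0,0]},{"xyz":[0,0,-0.2],"angular":[0,0,0]},{"xyz":[0,0,0],"angular":[0,0,0]},{"xyz":[0,0,0],"angular":[0,0,0]}]';python3 st.py 441.6 16.8 90 28
```

```text
time: 14.98
position: [0.4414, 0.016, 0.104]
tool_rot: [-0.385, 1.536, 0.381]
ft_force: [-0.3, -0.2, -0.3]
grip_width: 0.597
t 14.98 p mm [441.4  16.  104. ] xaxis [ 0.001 -0.002 -1.   ] jaw deg 28.0 F [-0.3 -0.2 -0.3] w mm 52.0 q [ 0.72  0.   -0.81  2.07  0.01  1.07  0.4 ]
d cm [ 0.02  0.08 -1.4 ]
  rot deg [ 0.1  0.1 -0. ]
  rot deg [-1.0e-01  2.0e-01  1.8e+02]
```

```bash
python3 -m handwheel '[{"xyz":[0,0.08,-0.3],"angular":[0,0,0]},{"xyz":[0,0,-0.3],"angular":[0,0,0]},{"xyz":[0,0,-0.3],"angular":[0,0,0]},{"xyz":[0,0,0],"angular":[0,0,0]},{"xyz":[0,0,0],"angular":[0,0,0]}]';python3 st.py 441.6 16.8 90 28
```

```text
time: 15.4
position: [0.4414, 0.0169, 0.0939]
tool_rot: [-0.385, 1.536, 0.382]
ft_force: [-0.2, -0.3, 0.0]
grip_width: 0.599
t 15.4 p mm [441.4  16.9  93.9] xaxis [ 0.001 -0.002 -1.   ] jaw deg 28.0 F [-0.2 -0.3  0. ] w mm 52.1 q [ 0.72  0.02 -0.81  2.08  0.02  1.05  0.38]
d cm [ 0.02 -0.01 -0.39]
  rot deg [ 0.1  0.  -0. ]
  rot deg [-1.0e-01  2.0e-01  1.8e+02]
```

```bash
python3 -m handwheel '[{"xyz":[0,0,-0.2],"angular":[0,0,0]},{"xyz":[0,0,-0.15],"angular":[0,0,0]},{"xyz":[0,0,-0.1],"angular":[0,0,0]},{"xyz":[0,0,-0.05],"angular":[0,0,0]}]';python3 st.py 441.6 16.8 90 28
```

```text
time: 15.73
position: [0.4417, 0.017, 0.0898]
tool_rot: [-0.385, 1.537, 0.381]
ft_force: [-3.9, 0.2, 7.6]
grip_width: 0.603
t 15.73 p mm [441.7  17.   89.8] xaxis [ 0.    -0.003 -1.   ] jaw deg 28.0 F [-3.9  0.2  7.6] w mm 52.4 q [ 0.71  0.03 -0.81  2.08  0.03  1.04  0.38]
d cm [-0.01 -0.02  0.02]
  rot deg [ 0.2  0.  -0. ]
  rot deg [ -0.    0.2 180. ]
```

Contact at 89.8, where 89.9 was expected. Nudge once more, then release.

```bash
python3 -m handwheel '[{"xyz":[0,0,-0.1],"angular":[0,0,0]}]'; python3 -m handwheel '[{"xyz":[0,0,0],"angular":[0,0,0]},{"xyz":[0,0,0],"angular":[0,0,0]},{"xyz":[0,0,0],"angular":[0,0,0]}]' 6.8;python3 st.py; python3 -m handwheel '[{"xyz":[0,0,0.6],"angular":[0,0,0]},{"xyz":[0,0,1.5],"angular":[0,0,0]},{"xyz":[0,0,2],"angular":[0,0,0]},{"xyz":[0,0,2],"angular":[0,0,0]},{"xyz":[0,0,1.5],"angular":[0,0,0]}]' 8.7;python3 st.py 457.8 192.2 160 -56;python3 snap.py i 441 17 95
```

```text
time: 15.82
position: [0.4417, 0.017, 0.0897]
tool_rot: [-0.386, 1.538, 0.381]
ft_force: [-4.4, -0.2, 13.4]
grip_width: 0.599
time: 16.07
position: [0.4423, 0.017, 0.0904]
tool_rot: [-0.386, 1.537, 0.38]
ft_force: [0.2, 0.8, 0.0]
grip_width: 0.735
t 16.07 p mm [442.3  17.   90.4] xaxis [ 0.001 -0.004 -1.   ] jaw deg 28.0 F [0.2 0.8 0. ] w mm 63.9 q [ 0.71  0.03 -0.81  2.08  0.03  1.04  0.37]
time: 16.48
position: [0.4385, 0.0176, 0.1663]
tool_rot: [-0.384, 1.544, 0.386]
ft_force: [0.3, -0.1, -1.0]
grip_width: 0.98
t 16.48 p mm [438.5  17.6 166.3] xaxis [-0.008 -0.001 -1.   ] jaw deg 28.1 F [ 0.3 -0.1 -1. ] w mm 85.2 q [ 0.74 -0.08 -0.79  1.99 -0.06  1.22  0.46]
d cm [ 1.93 17.46 -0.63]
  rot deg [ -0.3  -0.4 -84.1]
  rot deg [ 0.4 -0.3 95.9]
```

View pics/n_i.png

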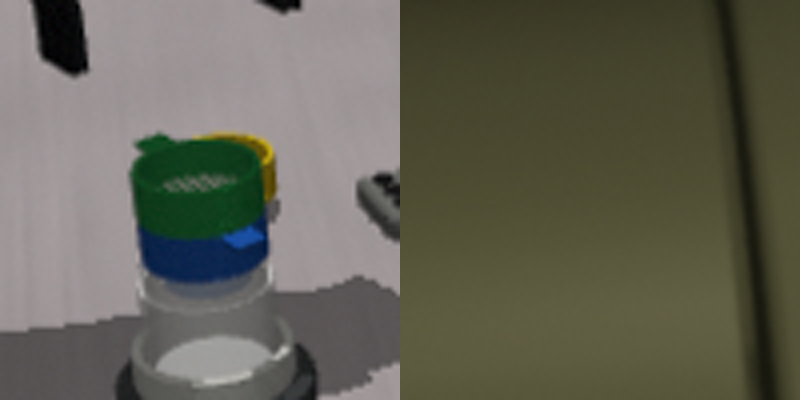

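```bash
python3 -m handwheel '[{"xyz":[0.1,0.5,0.2],"angular":[0,0,-6.5]},{"xyz":[0.1,1.2,0],"angular":[0,0,-6.8]},{"xyz":[0.1,1.5,0],"angular":[0,0,-6.8]},{"xyz":[0.1,1.5,0],"angular":[0,0,-6.8]},{"xyz":[0.1,1.5,0],"angular":[0,0,-6.8]}]';python3 -m handwheel '[{"xyz":[0.2,1.5,0],"angular":[0,0,-6.8]},{"xyz":[0.2,1.5,0],"angular":[0,0,-6.8]},{"xyz":[0.2,1.5,0],"angular":[0,0,-6.8]},{"xyz":[0.2,1.5,0],"angular":[0,0,-6.8]},{"xyz":[0.2,1.5,0],"angular":[0,0,-6.8]}]';python3 st.py 457.8 192.2 100 -56
```

```text
time: 17.0
position: [0.4441, 0.0772, 0.1674]
tool_rot: [0.098, 1.574, -0.101]
ft_force: [0.2, -0.2, -0.3]
grip_width: 1.001
time: 17.42
position: [0.4517, 0.155, 0.1635]
tool_rot: [0.587, 1.501, -0.589]
ft_force: [-0.5, 0.5, -0.1]
grip_width: 0.999
t 17.42 p mm [451.7 155.  163.5] xaxis [-0.01   0.003 -1.   ] jaw deg -43.0 F [-0.5  0.5 -0.1] w mm 86.9 q [ 0.62  0.06 -1.01  1.91  0.04  1.21 -1.16]
d cm [ 0.61  3.72 -6.35]
  rot deg [ -0.2  -0.6 -13. ]
  rot deg [  0.8  -0.3 167. ]
```

```bash
python3 -m handwheel '[{"xyz":[0.2,1.4,-1],"angular":[-0.1,-0.2,-5]},{"xyz":[0.2,1.2,-1.5],"angular":[0,-0.2,-4]},{"xyz":[0.1,0.4,-1.5],"angular":[0,0,-2]},{"xyz":[0,0,-1],"angular":[0,0,0]},{"xyz":[0,0,0],"angular":[0,0,0]}]';python3 -m handwheel '[{"xyz":[0,0,0],"angular":[0,0,0]}]';python3 st.py 457.8 192.2 60 -56;python3 snap.py j 441 60 95
```

```text
time: 17.83
position: [0.455, 0.1904, 0.1089]
tool_rot: [0.745, 1.447, -0.741]
ft_force: [0.1, -0.3, 0.1]
grip_width: 0.998
time: 17.92
position: [0.4543, 0.1902, 0.1082]
tool_rot: [0.743, 1.449, -0.74]
ft_force: [0.1, 0.7, -0.1]
grip_width: 1.001
t 17.92 p mm [454.3 190.2 108.2] xaxis [-0.007  0.005 -1.   ] jaw deg -54.4 F [ 0.1  0.7 -0.1] w mm 87.1 q [ 0.5   0.19 -1.01  1.94  0.17  1.11 -1.53]
d cm [ 0.35  0.2  -4.82]
  rot deg [-0.3 -0.4 -1.6]
  rot deg [  0.6  -0.5 178.4]
```

View pics/n_j.png

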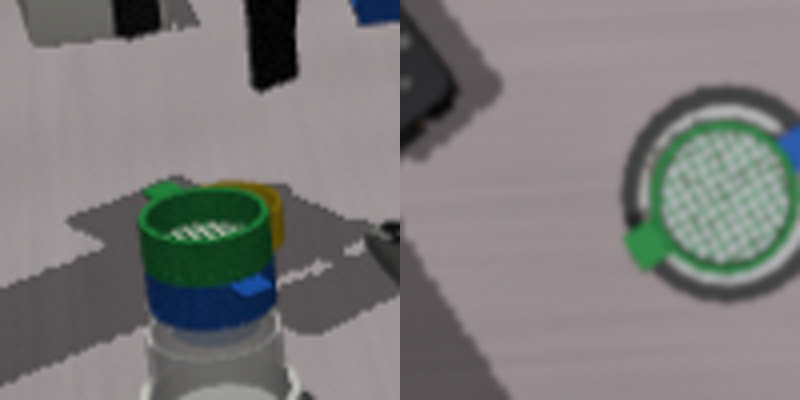

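Green is coaxial and upright in blue. Now lower onto yellow.

```bash
python3 pz.py j green 78 441 17 118;python3 -m handwheel '[{"xyz":[0.3,0.2,-1],"angular":[-0.2,-0.4,-1.3]},{"xyz":[0,0,-1.5],"angular":[0,0,0]},{"xyz":[0,0,-1.2],"angular":[0,0,0]},{"xyz":[0,0,0],"angular":[0,0,0]},{"xyz":[0,0,0],"angular":[0,0,0]}]';python3 st.py 457.8 192.2 10 -56;python3 snap.py k 458 192 50 1
```

```text
top [441.2  17.3  78. ] 118.7 1.96
side [439.9  24.7  78. ] 120.1 9.21
time: 18.43
position: [0.4619, 0.1895, 0.0743]
tool_rot: [0.766, 1.424, -0.758]
ft_force: [0.4, -1.2, 0.7]
grip_width: 0.999
t 18.43 p mm [461.9 189.5  74.3] xaxis [ 0.01 -0.   -1.  ] jaw deg -56.1 F [ 0.4 -1.2  0.7] w mm 86.9 q [ 0.46  0.25 -0.98  1.97  0.25  1.04 -1.62]
d cm [-0.41  0.27 -6.43]
  rot deg [0.  0.6 0.1]
  rot deg [   0.9   -0.  -179.9]
```

View pics/n_k.png

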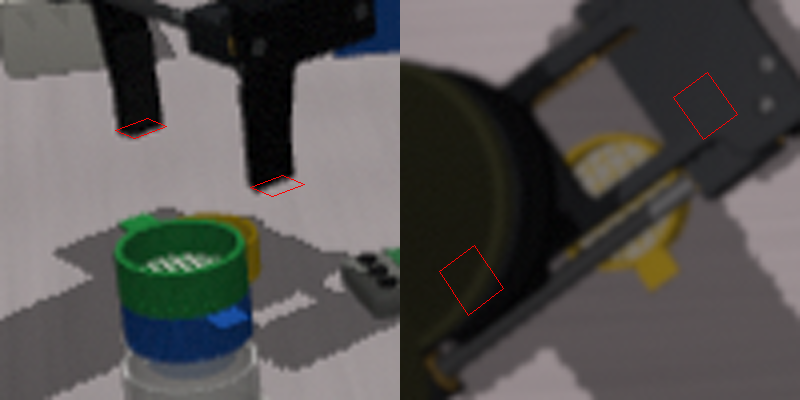

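```bash
python3 -m handwheel '[{"xyz":[-0.4,0.25,-1],"angular":[0,0.6,0]},{"xyz":[0,0.05,-1.5],"angular":[0,0,0]},{"xyz":[0,0,-1.2],"angular":[0,0,0]},{"xyz":[0,0,0],"angular":[0,0,0]},{"xyz":[0,0,0],"angular":[0,0,0]}]';python3 st.py 457.8 192.2 10 -56
```

```text
time: 18.95
position: [0.4592, 0.1932, 0.0372]
tool_rot: [0.765, 1.43, -0.762]
ft_force: [0.3, 0.1, 0.3]
grip_width: 1.001
t 18.95 p mm [459.2 193.2  37.2] xaxis [ 0.002  0.    -1.   ] jaw deg -56.1 F [0.3 0.1 0.3] w mm 87.1 q [ 0.41  0.31 -0.95  2.    0.31  0.98 -1.68]
d cm [-0.14 -0.1  -2.72]
  rot deg [-0.   0.1  0.1]
  rot deg [   0.2    0.  -179.9]
```

```bash
python3 -m handwheel '[{"xyz":[-0.1,-0.1,-1],"angular":[0,0,0]},{"xyz":[0,0,-0.9],"angular":[0,0,0]},{"xyz":[0,0,-0.4],"angular":[0,0,0]},{"xyz":[0,0,0],"angular":[0,0,0]},{"xyz":[0,0,0],"angular":[0,0,0]}]';python3 st.py 457.8 192.2 10 -56
```

```text
time: 19.37
position: [0.4582, 0.1923, 0.0123]
tool_rot: [0.765, 1.43, -0.762]
ft_force: [0.4, 0.3, 0.4]
grip_width: 0.997
t 19.37 p mm [458.2 192.3  12.3] xaxis [ 0.003  0.    -1.   ] jaw deg -56.1 F [0.4 0.3 0.4] w mm 86.8 q [ 0.38  0.35 -0.93  2.02  0.35  0.93 -1.71]
d cm [-0.04 -0.01 -0.23]
  rot deg [-0.   0.1  0.1]
  rot deg [   0.2    0.  -179.9]
```

```bash
python3 -m handwheel '[{"xyz":[0,0,-0.1],"angular":[0,0,0]},{"xyz":[0,0,0],"angular":[0,0,0]},{"xyz":[0,0,0],"angular":[0,0,0]},{"xyz":[0,0,0],"angular":[0,0,0]},{"xyz":[0,0,0],"angular":[0,0,0]}]' 4.6 12;python3 -m handwheel '[{"xyz":[0,0,0],"angular":[0,0,0]},{"xyz":[0,0,0],"angular":[0,0,0]},{"xyz":[0,0,0],"angular":[0,0,0]},{"xyz":[0,0,0],"angular":[0,0,0]},{"xyz":[0,0,0],"angular":[0,0,0]}]' ;python3 st.py 457.8 192.2 10 -56
```

```text
time: 19.78
position: [0.459, 0.1927, 0.0121]
tool_rot: [0.765, 1.429, -0.761]
ft_force: [0.4, 0.8, 1.3]
grip_width: 0.707
time: 20.2
position: [0.4593, 0.1926, 0.0125]
tool_rot: [0.766, 1.428, -0.761]
ft_force: [-0.2, -0.3, 0.2]
grip_width: 0.599
t 20.2 p mm [459.3 192.6  12.5] xaxis [ 0.005  0.001 -1.   ] jaw deg -56.1 F [-0.2 -0.3  0.2] w mm 52.1 q [ 0.38  0.35 -0.93  2.02  0.36  0.93 -1.71]
d cm [-0.15 -0.04 -0.25]
  rot deg [-0.   0.3  0.1]
  rot deg [ 5.000e-01  1.000e-01 -1.799e+02]
```

```bash
python3 -m handwheel '[{"xyz":[0,0,1],"angular":[0,0.2,0]},{"xyz":[0,0,2],"angular":[0,0,0]},{"xyz":[0,0,3],"angular":[0,0,0]},{"xyz":[0,0,3],"angular":[0,0,0]},{"xyz":[0,0,3],"angular":[0,0,3]}]';python3 -m handwheel '[{"xyz":[0,0,2.5],"angular":[0,0,6.5]},{"xyz":[0,-0.5,1.5],"angular":[0,0,6.8]},{"xyz":[-0.2,-1.5,0],"angular":[0,0,6.8]},{"xyz":[-0.2,-1.5,0],"angular":[0,0,6.8]},{"xyz":[-0.2,-1.5,0],"angular":[0,0,6.8]}]';python3 st.py 440.7 18 170 28
```

```text
time: 20.62
position: [0.4526, 0.1913, 0.1323]
tool_rot: [0.716, 1.461, -0.728]
ft_force: [0.9, -0.6, 0.2]
grip_width: 0.597
time: 21.03
position: [0.4498, 0.1482, 0.1859]
tool_rot: [0.239, 1.555, -0.241]
ft_force: [-0.3, -1.0, -0.4]
grip_width: 0.602
t 21.03 p mm [449.8 148.2 185.9] xaxis [ 0.002 -0.002 -1.   ] jaw deg -17.5 F [-0.3 -1.  -0.4] w mm 52.3 q [ 0.7  -0.   -1.06  1.89  0.    1.25 -0.66]
d cm [ -0.91 -13.02  -1.59]
  rot deg [ 0.1  0.2 45.5]
  rot deg [ 2.000e-01 -1.000e-01 -1.345e+02]
```

```bash
python3 -m handwheel '[{"xyz":[-0.1,-2,0],"angular":[0,0,6.8]},{"xyz":[-0.1,-2,-0.3],"angular":[0,0,6.8]},{"xyz":[-0.1,-2,-0.3],"angular":[0,0,6.8]},{"xyz":[-0.1,-2,0],"angular":[0,0,6.8]},{"xyz":[-0.1,-1.8,0],"angular":[0,0,6.8]}]';python3 -m handwheel '[{"xyz":[0,-1.2,0],"angular":[0,0,3.5]},{"xyz":[0,-0.2,0],"angular":[0,0,0]},{"xyz":[0,0,0],"angular":[0,0,0]},{"xyz":[0,0,0],"angular":[0,0,0]}]';python3 st.py 440.7 18 130 28
```

```text
time: 21.45
position: [0.4442, 0.0502, 0.1841]
tool_rot: [-0.247, 1.549, 0.245]
ft_force: [0.2, -0.4, -0.1]
grip_width: 0.6
time: 21.78
position: [0.4438, 0.0328, 0.1861]
tool_rot: [-0.296, 1.542, 0.29]
ft_force: [0.1, 0.9, -0.3]
grip_width: 0.6
t 21.78 p mm [443.8  32.8 186.1] xaxis [ 0.009 -0.002 -1.   ] jaw deg 21.4 F [ 0.1  0.9 -0.3] w mm 52.2 q [ 0.79 -0.11 -0.86  1.96 -0.09  1.24  0.34]
d cm [-0.31 -1.48 -5.61]
  rot deg [0.1 0.5 6.6]
  rot deg [ 8.000e-01 -1.000e-01 -1.734e+02]
```

```bash
python3 -m handwheel '[{"xyz":[-0.2,-0.8,-1],"angular":[0.1,0.4,4]},{"xyz":[-0.1,-0.5,-1.2],"angular":[0,0.1,2]},{"xyz":[0,0,-1.2],"angular":[0,0,0]},{"xyz":[0,0,-0.6],"angular":[0,0,0]},{"xyz":[0,0,0],"angular":[0,0,0]}]';python3 -m handwheel '[{"xyz":[0,0,0],"angular":[0,0,0]}]';python3 st.py 440.7 18 130 28
```

```text
time: 22.2
position: [0.4421, 0.0261, 0.1467]
tool_rot: [-0.381, 1.532, 0.382]
ft_force: [-0.1, 0.2, -0.0]
grip_width: 0.6
time: 22.28
position: [0.4421, 0.0273, 0.1468]
tool_rot: [-0.381, 1.532, 0.383]
ft_force: [0.9, -0.8, -0.4]
grip_width: 0.596
t 22.28 p mm [442.1  27.3 146.8] xaxis [ 0.004  0.002 -1.   ] jaw deg 27.9 F [ 0.9 -0.8 -0.4] w mm 51.9 q [ 0.79 -0.06 -0.87  2.01 -0.05  1.16  0.43]
d cm [-0.14 -0.93 -1.68]
  rot deg [-0.1  0.2  0.1]
  rot deg [   0.4    0.2 -179.9]
```

```bash
python3 -m handwheel '[{"xyz":[-0.1,-0.7,-0.2],"angular":[-0.1,0.2,0]},{"xyz":[0,-0.4,-0.5],"angular":[0,0,0]},{"xyz":[0,0,-0.4],"angular":[0,0,0]},{"xyz":[0,0,0],"angular":[0,0,0]},{"xyz":[0,0,0],"angular":[0,0,0]}]';python3 st.py 440.7 18 130 28;python3 snap.py l 441 17 115
```

```text
time: 22.7
position: [0.4423, 0.0161, 0.1366]
tool_rot: [-0.383, 1.534, 0.382]
ft_force: [-0.4, 0.3, 0.1]
grip_width: 0.602
t 22.7 p mm [442.3  16.1 136.6] xaxis [ 0.003 -0.    -1.   ] jaw deg 27.9 F [-0.4  0.3  0.1] w mm 52.4 q [ 0.79 -0.05 -0.86  2.03 -0.04  1.14  0.44]
d cm [-0.16  0.19 -0.66]
  rot deg [0.  0.2 0.1]
  rot deg [   0.3   -0.  -179.9]
```

View pics/n_l.png

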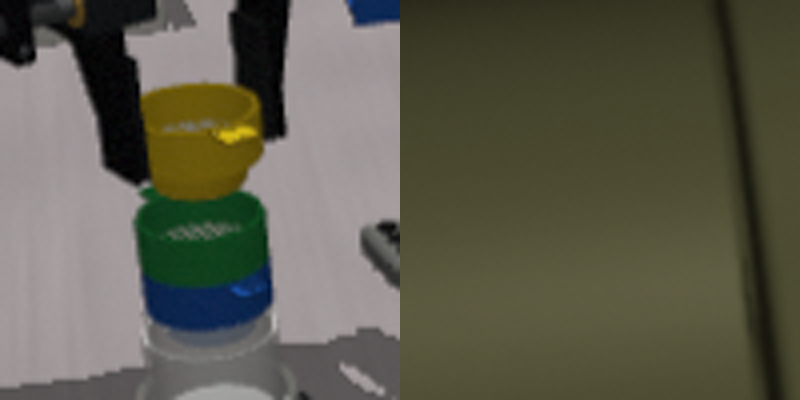

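Yellow at n_l (202,140) is upright over green at (202,240).

```bash
python3 -m handwheel '[{"xyz":[-0.15,0.15,-0.3],"angular":[0,0.2,0]},{"xyz":[0,0,-0.3],"angular":[0,0,0]},{"xyz":[0,0,-0.2],"angular":[0,0,0]},{"xyz":[0,0,0],"angular":[0,0,0]},{"xyz":[0,0,0],"angular":[0,0,0]}]';python3 st.py 440.9 18 111 28
```

```text
time: 23.22
position: [0.4409, 0.0183, 0.1282]
tool_rot: [-0.383, 1.537, 0.383]
ft_force: [-0.5, 0.2, -0.2]
grip_width: 0.597
t 23.22 p mm [440.9  18.3 128.2] xaxis [-0. -0. -1.] jaw deg 28.0 F [-0.5  0.2 -0.2] w mm 51.9 q [ 0.79 -0.03 -0.86  2.04 -0.03  1.13  0.43]
d cm [ 0.   -0.03 -1.72]
  rot deg [ 0. -0.  0.]
  rot deg [  -0.   -0. -180.]
```

```bash
python3 -m handwheel '[{"xyz":[0,0,-0.4],"angular":[0,0,0]},{"xyz":[0,0,-0.4],"angular":[0,0,0]},{"xyz":[0,0,-0.3],"angular":[0,0,0]},{"xyz":[0,0,0],"angular":[0,0,0]},{"xyz":[0,0,0],"angular":[0,0,0]}]';python3 st.py 440.9 18 111 28
```

```text
time: 23.63
position: [0.4408, 0.0183, 0.1158]
tool_rot: [-0.383, 1.537, 0.383]
ft_force: [0.2, 0.0, 0.4]
grip_width: 0.593
t 23.63 p mm [440.8  18.3 115.8] xaxis [-0.001 -0.    -1.   ] jaw deg 28.0 F [0.2 0.  0.4] w mm 51.6 q [ 0.78 -0.01 -0.87  2.05 -0.01  1.1   0.41]
d cm [ 0.01 -0.03 -0.48]
  rot deg [ 0. -0.  0.]
  rot deg [  -0.   -0. -180.]
```

```bash
python3 -m handwheel '[{"xyz":[0,0,-0.2],"angular":[0,0,0]},{"xyz":[0,0,-0.2],"angular":[0,0,0]},{"xyz":[0,0,-0.05],"angular":[0,0,0]},{"xyz":[0,0,-0.05],"angular":[0,0,0]}]';python3 st.py 440.9 18 111 28
```

```text
time: 23.97
position: [0.4409, 0.0183, 0.1105]
tool_rot: [-0.383, 1.537, 0.383]
ft_force: [0.1, -0.4, -0.4]
grip_width: 0.601
t 23.97 p mm [440.9  18.3 110.5] xaxis [-0. -0. -1.] jaw deg 28.0 F [ 0.1 -0.4 -0.4] w mm 52.3 q [ 0.78 -0.01 -0.87  2.06 -0.    1.09  0.4 ]
d cm [-0.   -0.03  0.05]
  rot deg [ 0. -0.  0.]
  rot deg [  -0.   -0. -180.]
```

```bash
python3 -m handwheel '[{"xyz":[0,0,-0.1],"angular":[0,0,0]},{"xyz":[0,0,-0.1],"angular":[0,0,0]}]';python3 st.py 440.9 18 111 28
```

```text
time: 24.13
position: [0.4412, 0.0182, 0.11]
tool_rot: [-0.383, 1.538, 0.382]
ft_force: [-5.0, 0.0, 12.9]
grip_width: 0.602
t 24.13 p mm [441.2  18.2 110. ] xaxis [-0.001 -0.001 -1.   ] jaw deg 28.0 F [-5.   0.  12.9] w mm 52.4 q [ 0.78 -0.   -0.87  2.06 -0.    1.09  0.4 ]
d cm [-0.03 -0.02  0.1 ]
  rot deg [ 0.1 -0.   0. ]
  rot deg [-1.0e-01 -1.0e-01 -1.8e+02]
```

Firm seat at 110.0, where 110 to 110.5 was expected. Release, lift, and head for the funnel.

```bash
python3 -m handwheel '[{"xyz":[0,0,0],"angular":[0,0,0]},{"xyz":[0,0,0],"angular":[0,0,0]},{"xyz":[0,0,0],"angular":[0,0,0]}]' 6.8;python3 -m handwheel '[{"xyz":[0,0,0.6],"angular":[0,0,0]},{"xyz":[0,0,1.5],"angular":[0,0,0]},{"xyz":[0,0,2],"angular":[0,0,0]},{"xyz":[0,0,2],"angular":[0,0,0]},{"xyz":[0.3,0,1],"angular":[0,0,0]}]' 8.7;python3 st.py 655.3 -91.1 150 28
python3 -m handwheel '[{"xyz":[1.5,-0.7,0],"angular":[0,0,0]},{"xyz":[2.5,-1.2,0],"angular":[0,0,0]},{"xyz":[2.7,-1.4,0],"angular":[0,0,0]},{"xyz":[2.7,-1.4,0],"angular":[0,0,0]},{"xyz":[2.7,-1.4,0],"angular":[0,0,0]}]'
python3 st.py 655.3 -91.1 150 28;python3 snap.py m 441 17 115
```

```text
time: 24.38
position: [0.4418, 0.0182, 0.1109]
tool_rot: [-0.384, 1.537, 0.381]
ft_force: [0.2, -0.3, -0.4]
grip_width: 0.734
time: 24.8
position: [0.4415, 0.0187, 0.1825]
tool_rot: [-0.382, 1.543, 0.386]
ft_force: [0.0, 0.4, -0.1]
grip_width: 0.98
t 24.8 p mm [441.5  18.7 182.5] xaxis [-0.006  0.001 -1.   ] jaw deg 28.0 F [ 0.   0.4 -0.1] w mm 85.2 q [ 0.8  -0.1  -0.84  1.96 -0.08  1.25  0.47]
d cm [ 21.38 -10.98  -3.25]
  rot deg [-0.  -0.4 -0. ]
  rot deg [ 6.0e-01 -1.0e-01  1.8e+02]
time: 25.22
position: [0.567, -0.0427, 0.1872]
tool_rot: [-0.392, 1.537, 0.379]
ft_force: [-0.7, 0.0, 0.7]
grip_width: 1.0
t 25.22 p mm [567.  -42.7 187.2] xaxis [ 0.001 -0.009 -1.   ] jaw deg 28.2 F [-0.7  0.   0.7] w mm 87.0 q [ 0.75  0.26 -0.84  1.68  0.21  1.29  0.36]
d cm [ 8.83 -4.84 -3.72]
  rot deg [ 0.5  0.1 -0.2]
  rot deg [-1.000e-01  8.000e-01  1.798e+02]
```

View pics/n_m.png

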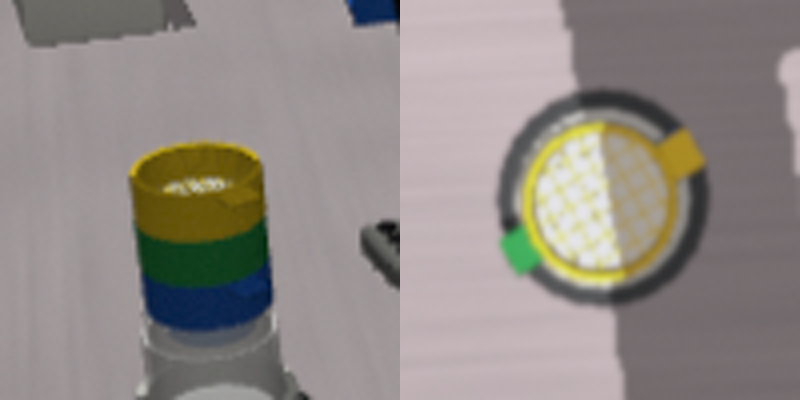

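```bash
python3 pz.py m yellow 98 441 17 -62
cat > fun.py <<'E'
import sys
from h import *
from scipy.optimize import least_squares
f,n,x,y,z,r=sys.argv[1],sys.argv[2],*[float(a)/1000 for a in sys.argv[3:7]]
g=cv2.GaussianBlur(cv2.imread(f).astype(np.float32),(0,0),.7)
# maximise the edge strength along the projected rim: rim bright inside / darker outside
t=np.linspace(0,2*np.pi,120,endpoint=False)
def score(q):
    s=0
    a=proj(n,circ(q[0],q[1],z,r-.0015,120));b=proj(n,circ(q[0],q[1],z,r+.0025,120))
    A=cv2.remap(g,a[:,0].astype(np.float32)[None],a[:,1].astype(np.float32)[None],1)[0];B=cv2.remap(g,b[:,0].astype(np.float32)[None],b[:,1].astype(np.float32)[None],1)[0]
    d=(A-B).sum(1)
    return np.minimum(d,90).mean()
best=max(((score((x+i,y+j)),x+i,y+j) for i in np.arange(-.006,.0061,.0005) for j in np.arange(-.006,.0061,.0005)))
print(n,best)
E
python3 fun.py pics/top0.png top 655 -91 52 31;python3 fun.py pics/side0.png side 655 -89 52 31;python3 snap.py o 655 -91 30
```

```text
top [441.5  16.6  98. ] -64.0 0.21
side [440.5  24.5  98. ] -88.6 8.23
top (np.float32(50.481827), np.float64(0.6585000000000001), np.float64(-0.092))
side (np.float32(57.517723), np.float64(0.6565000000000001), np.float64(-0.088))
```

View pics/n_o.png

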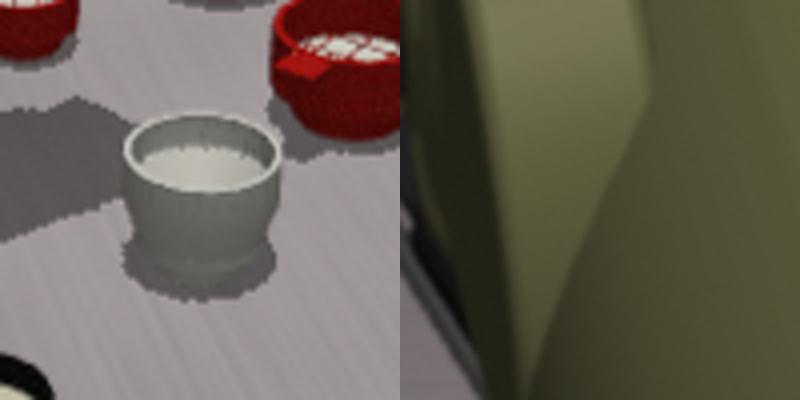

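```bash
python3 -m handwheel '[{"xyz":[2.3,-1.3,-0.5],"angular":[0.2,0,0]},{"xyz":[2.2,-1.2,-1],"angular":[0.2,0,0]},{"xyz":[2,-1.1,-2],"angular":[0,0,0]},{"xyz":[1,-0.5,-1.5],"angular":[0,0,0]},{"xyz":[0,0,0],"angular":[0,0,0]}]';python3 -m handwheel '[{"xyz":[0,0,0],"angular":[0,0,0]}]';python3 st.py 657 -91 90 28
```

```text
time: 25.83
position: [0.6398, -0.0789, 0.1381]
tool_rot: [-0.393, 1.534, 0.388]
ft_force: [-1.3, 0.8, -0.4]
grip_width: 1.002
time: 25.92
position: [0.6391, -0.0779, 0.1382]
tool_rot: [-0.393, 1.535, 0.39]
ft_force: [-0.3, 0.1, 0.3]
grip_width: 0.998
t 25.92 p mm [639.1 -77.9 138.2] xaxis [ 0.001 -0.002 -1.   ] jaw deg 28.6 F [-0.3  0.1  0.3] w mm 86.8 q [ 0.67  0.47 -0.77  1.55  0.34  1.26  0.34]
d cm [ 1.79 -1.31 -4.82]
  rot deg [ 0.1  0.  -0.6]
  rot deg [ -0.    0.2 179.4]
```

```bash
python3 -m handwheel '[{"xyz":[1.2,-0.9,-0.5],"angular":[0,0,-0.5]},{"xyz":[0.6,-0.4,-1],"angular":[0,0,0]},{"xyz":[0,0,-1],"angular":[0,0,0]},{"xyz":[0,0,0],"angular":[0,0,0]},{"xyz":[0,0,0],"angular":[0,0,0]}]';python3 st.py 657 -91 70 28;python3 snap.py p 655 -91 60 1
```

```text
time: 26.33
position: [0.6545, -0.0862, 0.1169]
tool_rot: [-0.393, 1.534, 0.386]
ft_force: [0.3, 0.2, -0.0]
grip_width: 1.0
t 26.33 p mm [654.5 -86.2 116.9] xaxis [ 0.003 -0.004 -1.   ] jaw deg 28.5 F [ 0.3  0.2 -0. ] w mm 87.0 q [ 0.65  0.52 -0.75  1.53  0.37  1.24  0.34]
d cm [ 0.25 -0.48 -4.69]
  rot deg [ 0.2  0.2 -0.5]
  rot deg [ -0.3   0.3 179.5]
```

View pics/n_p.png

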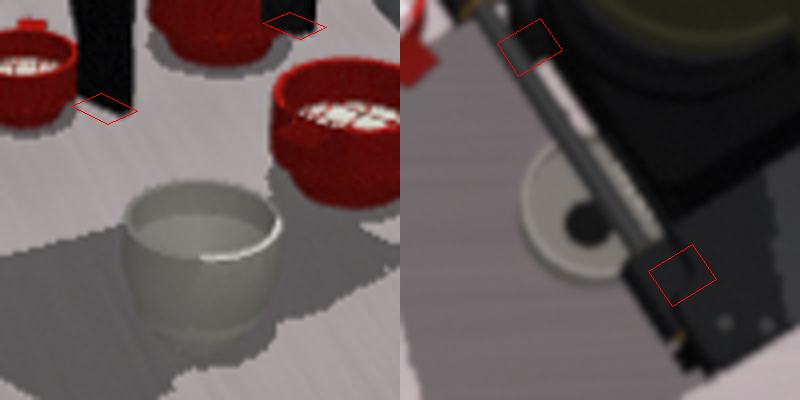

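```bash
python3 -m handwheel '[{"xyz":[0.2,-0.4,-0.5],"angular":[0.2,0.2,-0.4]},{"xyz":[0,-0.1,-1.2],"angular":[0,0,0]},{"xyz":[0,0,-1.2],"angular":[0,0,0]},{"xyz":[0,0,0],"angular":[0,0,0]},{"xyz":[0,0,0],"angular":[0,0,0]}]';python3 st.py 657 -91 60 28;python3 snap.py q 655 -91 60 1
```

```text
time: 26.85
position: [0.6565, -0.0914, 0.0862]
tool_rot: [-0.384, 1.536, 0.383]
ft_force: [0.1, -0.2, 0.2]
grip_width: 1.005
t 26.85 p mm [656.5 -91.4  86.2] xaxis [ 0.    -0.001 -1.   ] jaw deg 28.0 F [ 0.1 -0.2  0.2] w mm 87.4 q [ 0.64  0.55 -0.74  1.55  0.39  1.19  0.32]
d cm [ 0.05  0.04 -2.62]
  rot deg [ 0.  0. -0.]
  rot deg [-0.0e+00  1.0e-01  1.8e+02]
```

View pics/n_q.png

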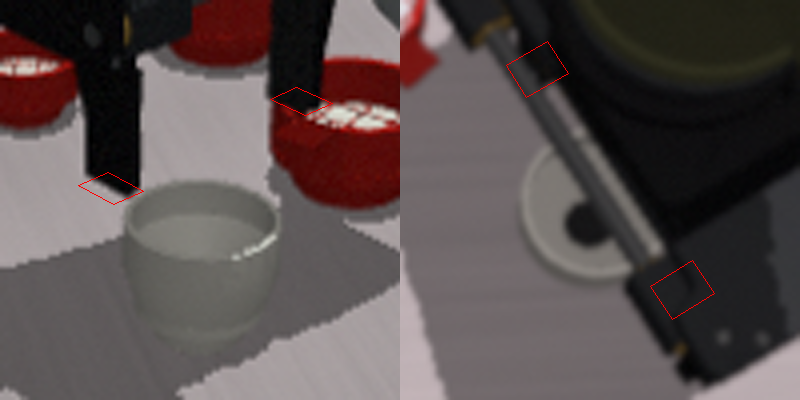

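```bash
python3 -c "
from h import *
print(onplane('top',(304,159),.04),onplane('top',(450,158),.05))"; python3 -m handwheel '[{"xyz":[0.05,0,-1],"angular":[0,0,0]},{"xyz":[0,0,-1.5],"angular":[0,0,0]},{"xyz":[0,0,-1.5],"angular":[0,0,0]},{"xyz":[0,0,-1],"angular":[0,0,0]},{"xyz":[0,0,0],"angular":[0,0,0]}]';python3 -m handwheel '[{"xyz":[0,0,0],"angular":[0,0,0]}]';python3 st.py 657 -91 27 28
```

```text
[0.7539593  0.00640273 0.04      ] [ 0.73815568 -0.23319726  0.05      ]
time: 27.37
position: [0.6576, -0.0911, 0.0326]
tool_rot: [-0.385, 1.534, 0.382]
ft_force: [-1.2, -0.4, 0.6]
grip_width: 0.996
time: 27.45
position: [0.6571, -0.091, 0.0316]
tool_rot: [-0.385, 1.536, 0.383]
ft_force: [0.5, -0.6, 0.2]
grip_width: 1.001
t 27.45 p mm [657.1 -91.   31.6] xaxis [ 0.001 -0.    -1.   ] jaw deg 28.1 F [ 0.5 -0.6  0.2] w mm 87.1 q [ 0.63  0.61 -0.71  1.59  0.43  1.1   0.3 ]
d cm [-0.01 -0.   -0.46]
  rot deg [ 0.   0.1 -0.1]
  rot deg [-1.000e-01  0.000e+00  1.799e+02]
```

```bash
python3 -m handwheel '[{"xyz":[0,0,-0.4],"angular":[0,0,0]},{"xyz":[0,0,0],"angular":[0,0,0]},{"xyz":[0,0,0],"angular":[0,0,0]},{"xyz":[0,0,0],"angular":[0,0,0]},{"xyz":[0,0,0],"angular":[0,0,0]}]' 5.6 12;python3 -m handwheel '[{"xyz":[0,0,0],"angular":[0,0,0]},{"xyz":[0,0,0],"angular":[0,0,0]},{"xyz":[0,0,0],"angular":[0,0,0]},{"xyz":[0,0,0],"angular":[0,0,0]}]';python3 st.py 657 -91 27 28;python3 snap.py r 655 -91 60
```

```text
time: 27.87
position: [0.658, -0.0908, 0.0284]
tool_rot: [-0.385, 1.534, 0.383]
ft_force: [-1.0, 0.2, 0.3]
grip_width: 0.707
time: 28.2
position: [0.6588, -0.0909, 0.0296]
tool_rot: [-0.385, 1.532, 0.382]
ft_force: [-0.7, 0.1, -0.3]
grip_width: 0.692
t 28.2 p mm [658.8 -90.9  29.6] xaxis [ 0.005 -0.001 -1.   ] jaw deg 28.1 F [-0.7  0.1 -0.3] w mm 60.2 q [ 0.62  0.61 -0.71  1.59  0.43  1.1   0.29]
d cm [-0.18 -0.01 -0.26]
  rot deg [ 0.1  0.3 -0.1]
  rot deg [-4.000e-01  1.000e-01  1.799e+02]
```

View pics/n_r.png

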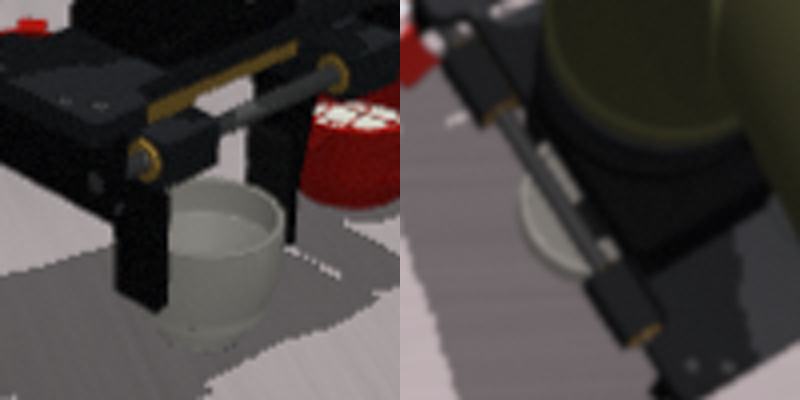

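```bash
python3 -m handwheel '[{"xyz":[0,0,1],"angular":[0,0.2,0]},{"xyz":[0,0,2],"angular":[0,0,0]},{"xyz":[0,0,3],"angular":[0,0,0]},{"xyz":[0,0,3],"angular":[0,0,0]},{"xyz":[-0.5,0.3,3],"angular":[0,0,0]}]';python3 -m handwheel '[{"xyz":[-1.5,0.7,2.5],"angular":[0,0,0]},{"xyz":[-2,1,1.5],"angular":[0,0,0]},{"xyz":[-2,1,0],"angular":[0,0,0]},{"xyz":[-1.5,0.7,0],"angular":[0,0,0]},{"xyz":[-0.5,0.2,0],"angular":[0,0,0]}]';python3 st.py 441 17.3 190 28;python3 snap.py s 560 -40 190
```

```text
time: 28.72
position: [0.6474, -0.0884, 0.1469]
tool_rot: [-0.38, 1.551, 0.389]
ft_force: [1.2, -0.3, 0.5]
grip_width: 0.696
time: 29.13
position: [0.5754, -0.0494, 0.2018]
tool_rot: [-0.385, 1.534, 0.384]
ft_force: [0.5, 1.4, -0.6]
grip_width: 0.7
t 29.13 p mm [575.4 -49.4 201.8] xaxis [ 0.002 -0.    -1.   ] jaw deg 28.1 F [ 0.5  1.4 -0.6] w mm 60.9 q [ 0.75  0.27 -0.84  1.64  0.21  1.32  0.37]
d cm [-13.44   6.67  -1.18]
  rot deg [ 0.   0.1 -0.1]
  rot deg [ -0.2   0.  179.9]
```

View pics/n_s.png

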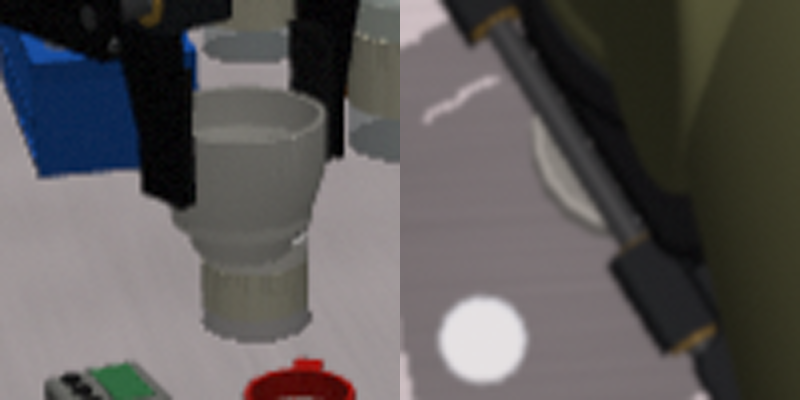

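```bash
python3 -m handwheel '[{"xyz":[-1.8,0.9,0],"angular":[0,0,0]},{"xyz":[-2.5,1.2,0],"angular":[0,0,0]},{"xyz":[-2.5,1.2,0],"angular":[0,0,0]},{"xyz":[-2.5,1.2,0],"angular":[0,0,0]},{"xyz":[-1.8,0.9,0],"angular":[0,0,0]}]';python3 -m handwheel '[{"xyz":[-0.6,0.3,0],"angular":[0,0,0]},{"xyz":[0,0,0],"angular":[0,0,0]},{"xyz":[0,0,0],"angular":[0,0,0]}]';python3 st.py 441.4 16.8 190 28
```

```text
time: 29.65
position: [0.4683, -0.0006, 0.2001]
tool_rot: [-0.374, 1.532, 0.382]
ft_force: [-0.9, 0.1, -0.5]
grip_width: 0.691
time: 29.9
position: [0.4617, 0.0022, 0.2007]
tool_rot: [-0.377, 1.531, 0.38]
ft_force: [0.5, -0.4, -0.1]
grip_width: 0.691
t 29.9 p mm [461.7   2.2 200.7] xaxis [ 0.005  0.004 -1.   ] jaw deg 27.7 F [ 0.5 -0.4 -0.1] w mm 60.1 q [ 0.86 -0.07 -0.87  1.9  -0.06  1.27  0.49]
d cm [-2.03  1.46 -1.07]
  rot deg [-0.2  0.3  0.3]
  rot deg [   0.5    0.3 -179.7]
```

```bash
python3 -m handwheel '[{"xyz":[-1.2,0.8,0],"angular":[-0.2,0.3,0.2]},{"xyz":[-0.8,0.6,-0.3],"angular":[0,0,0]},{"xyz":[-0.2,0.1,-0.4],"angular":[0,0,0]},{"xyz":[0,0,0],"angular":[0,0,0]},{"xyz":[0,0,0],"angular":[0,0,0]}]';python3 -m handwheel '[{"xyz":[0,0,0],"angular":[0,0,0]}]';python3 st.py 441.4 16.8 165 28;python3 snap.py u 441 17 150
```

```text
time: 30.32
position: [0.4441, 0.0153, 0.1939]
tool_rot: [-0.377, 1.532, 0.382]
ft_force: [0.6, -0.4, -0.4]
grip_width: 0.699
time: 30.4
position: [0.4445, 0.0149, 0.1937]
tool_rot: [-0.376, 1.532, 0.382]
ft_force: [0.5, 0.8, -0.7]
grip_width: 0.695
t 30.4 p mm [444.5  14.9 193.7] xaxis [ 0.004  0.005 -1.   ] jaw deg 27.7 F [ 0.5  0.8 -0.7] w mm 60.4 q [ 0.85 -0.11 -0.87  1.95 -0.1   1.26  0.5 ]
d cm [-0.31  0.19 -2.87]
  rot deg [-0.3  0.2  0.3]
  rot deg [   0.3    0.5 -179.7]
```

View pics/n_u.png

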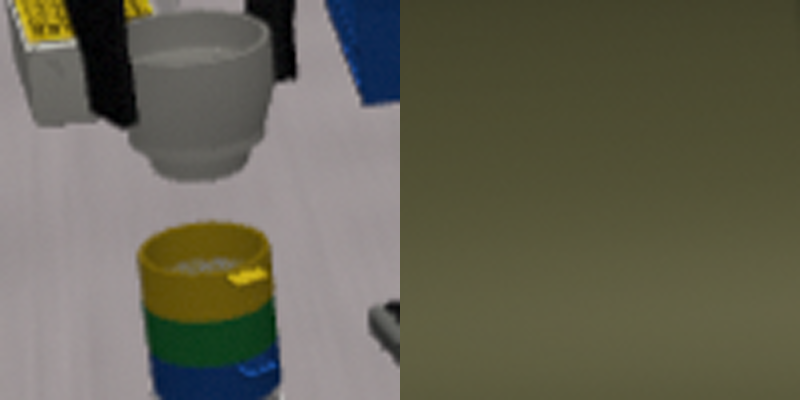

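```bash
python3 -m handwheel '[{"xyz":[-0.3,0.2,-0.6],"angular":[-0.3,0.2,0.2]},{"xyz":[-0.05,0,-0.8],"angular":[0,0,0]},{"xyz":[0,0,-0.6],"angular":[0,0,0]},{"xyz":[0,0,0],"angular":[0,0,0]},{"xyz":[0,0,0],"angular":[0,0,0]}]';python3 st.py 441.4 16.8 165 28
```

```text
time: 30.92
position: [0.4408, 0.0168, 0.1713]
tool_rot: [-0.382, 1.537, 0.382]
ft_force: [-0.6, -0.2, -0.6]
grip_width: 0.696
t 30.92 p mm [440.8  16.8 171.3] xaxis [-0.  0. -1.] jaw deg 27.9 F [-0.6 -0.2 -0.6] w mm 60.5 q [ 0.85 -0.1  -0.89  1.98 -0.08  1.22  0.48]
d cm [ 0.06  0.   -0.63]
  rot deg [-0.  -0.   0.1]
  rot deg [  -0.     0.  -179.9]
```

```bash
python3 -m handwheel '[{"xyz":[0.05,0,-0.3],"angular":[0,0,0]},{"xyz":[0,0,-0.3],"angular":[0,0,0]},{"xyz":[0,0,-0.2],"angular":[0,0,0]},{"xyz":[0,0,0],"angular":[0,0,0]},{"xyz":[0,0,0],"angular":[0,0,0]}]';python3 st.py 441.4 16.8 148 28;python3 snap.py v 441 17 140
```

```text
time: 31.33
position: [0.4414, 0.0167, 0.1624]
tool_rot: [-0.382, 1.537, 0.382]
ft_force: [0.2, -0.1, -0.8]
grip_width: 0.692
t 31.33 p mm [441.4  16.7 162.4] xaxis [-0.  0. -1.] jaw deg 27.9 F [ 0.2 -0.1 -0.8] w mm 60.2 q [ 0.85 -0.08 -0.89  1.99 -0.07  1.2   0.47]
d cm [ 0.    0.01 -1.44]
  rot deg [-0.  -0.   0.1]
  rot deg [  -0.     0.  -179.9]
```

View pics/n_v.png

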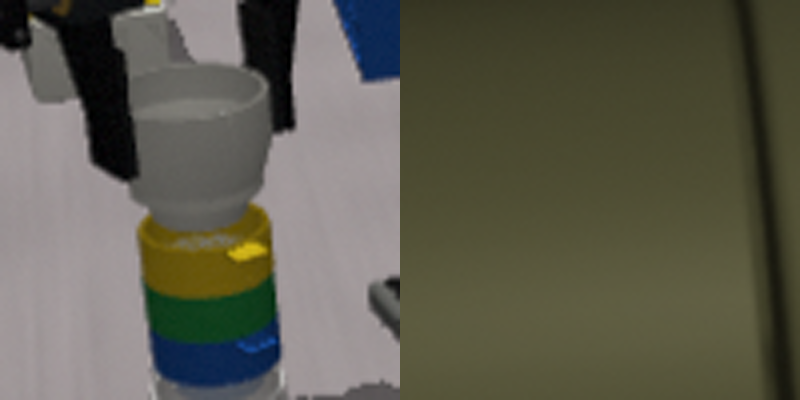

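```bash
python3 -m handwheel '[{"xyz":[0,0,-0.3],"angular":[0,0,0]},{"xyz":[0,0,-0.3],"angular":[0,0,0]},{"xyz":[0,0,-0.2],"angular":[0,0,0]},{"xyz":[0,0,0],"angular":[0,0,0]}]';python3 st.py 441.4 16.8 148 28
```

```text
time: 31.77
position: [0.4418, 0.0166, 0.1542]
tool_rot: [-0.382, 1.536, 0.381]
ft_force: [-1.0, 0.5, -0.3]
grip_width: 0.69
t 31.77 p mm [441.8  16.6 154.2] xaxis [ 0.001 -0.    -1.   ] jaw deg 27.9 F [-1.   0.5 -0.3] w mm 60.0 q [ 0.85 -0.07 -0.9   2.   -0.06  1.18  0.46]
d cm [-0.04  0.02 -0.62]
  rot deg [0.  0.  0.1]
  rot deg [ 1.000e-01 -0.000e+00 -1.799e+02]
```

```bash
python3 -m handwheel '[{"xyz":[0,0,-0.25],"angular":[0,0,0]},{"xyz":[0,0,-0.2],"angular":[0,0,0]},{"xyz":[0,0,-0.1],"angular":[0,0,0]},{"xyz":[0,0,0],"angular":[0,0,0]}]';python3 st.py 441.4 16.8 148 28
```

```text
time: 32.1
position: [0.4417, 0.0166, 0.1479]
tool_rot: [-0.382, 1.537, 0.381]
ft_force: [-0.6, -0.1, -0.7]
grip_width: 0.691
t 32.1 p mm [441.7  16.6 147.9] xaxis [ 0. -0. -1.] jaw deg 27.9 F [-0.6 -0.1 -0.7] w mm 60.1 q [ 0.84 -0.06 -0.9   2.01 -0.05  1.17  0.45]
d cm [-0.03  0.02  0.01]
  rot deg [0.  0.  0.1]
  rot deg [   0.    -0.  -179.9]
```

```bash
python3 -m handwheel '[{"xyz":[0,0,-0.1],"angular":[0,0,0]},{"xyz":[0,0,-0.1],"angular":[0,0,0]}]';python3 st.py 441.4 16.8 148 28
```

```text
time: 32.27
position: [0.442, 0.0166, 0.1463]
tool_rot: [-0.382, 1.536, 0.381]
ft_force: [-3.1, 0.1, 9.3]
grip_width: 0.693
t 32.27 p mm [442.   16.6 146.3] xaxis [ 0.001 -0.    -1.   ] jaw deg 27.9 F [-3.1  0.1  9.3] w mm 60.3 q [ 0.84 -0.06 -0.9   2.01 -0.05  1.17  0.45]
d cm [-0.06  0.02  0.17]
  rot deg [0.  0.1 0.1]
  rot deg [ 1.000e-01 -0.000e+00 -1.799e+02]
```

```bash
python3 -m handwheel '[{"xyz":[0,0,-0.05],"angular":[0,0,0]}]';python3 -m handwheel '[{"xyz":[0,0,0],"angular":[0,0,0]},{"xyz":[0,0,0],"angular":[0,0,0]},{"xyz":[0,0,0],"angular":[0,0,0]},{"xyz":[0,0,0],"angular":[0,0,0]}]' 7.8;python3 st.py;python3 snap.py w 441 17 140
```

```text
time: 32.35
position: [0.4422, 0.0165, 0.1464]
tool_rot: [-0.382, 1.536, 0.381]
ft_force: [-2.1, -0.3, 5.4]
grip_width: 0.694
time: 32.68
position: [0.4427, 0.0165, 0.1468]
tool_rot: [-0.383, 1.535, 0.38]
ft_force: [-0.0, -0.3, -0.1]
grip_width: 0.867
t 32.68 p mm [442.7  16.5 146.8] xaxis [ 0.002 -0.001 -1.   ] jaw deg 27.9 F [-0.  -0.3 -0.1] w mm 75.4 q [ 0.84 -0.06 -0.9   2.01 -0.05  1.17  0.45]
```

View pics/n_w.png

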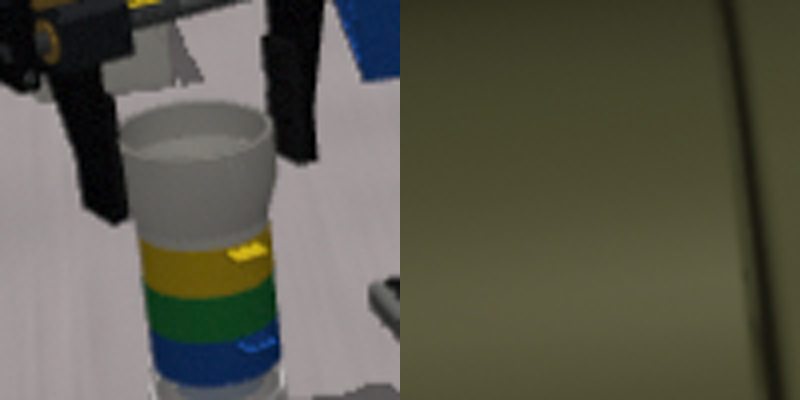

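Funnel fully down on yellow (seam at n_w (205,243)) and upright. Retreat straight up, then aside.

```bash
python3 -m handwheel '[{"xyz":[0,0,0],"angular":[0,0,0]},{"xyz":[0,0,0.4],"angular":[0,0,0]},{"xyz":[0,0,1.2],"angular":[0,0,0]},{"xyz":[0,0,2],"angular":[0,0,0]},{"xyz":[0,0,2.5],"angular":[0,0,0]}]' 8.7;python3 -m handwheel '[{"xyz":[0,0,2.5],"angular":[0,0,0]},{"xyz":[0.5,-2,2],"angular":[0,0,0]},{"xyz":[0.5,-3,0],"angular":[0,0,0]},{"xyz":[0.5,-3,0],"angular":[0,0,0]},{"xyz":[0.5,-3,0],"angular":[0,0,0]}]';python3 -m handwheel '[{"xyz":[0.5,-3,0],"angular":[0,0,0]},{"xyz":[0.5,-3,0],"angular":[0,0,0]},{"xyz":[0.5,-2,0],"angular":[0,0,0]},{"xyz":[0,-0.5,0],"angular":[0,0,0]},{"xyz":[0,0,0],"angular":[0,0,0]}]';python3 -m handwheel '[{"xyz":[0,0,0],"angular":[0,0,0]},{"xyz":[0,0,0],"angular":[0,0,0]}]';python3 st.py;python3 snap.py z 441 17 130
```

```text
time: 33.2
position: [0.4383, 0.0168, 0.2052]
tool_rot: [-0.379, 1.545, 0.386]
ft_force: [0.3, -0.9, 0.3]
grip_width: 0.998
time: 33.62
position: [0.4617, -0.0888, 0.261]
tool_rot: [-0.397, 1.532, 0.391]
ft_force: [1.2, -0.2, -0.3]
grip_width: 0.999
time: 34.03
position: [0.4767, -0.1857, 0.2623]
tool_rot: [-0.391, 1.532, 0.381]
ft_force: [0.1, 0.1, -0.1]
grip_width: 0.998
time: 34.2
position: [0.4764, -0.1841, 0.2622]
tool_rot: [-0.391, 1.532, 0.383]
ft_force: [0.3, 0.9, -0.2]
grip_width: 1.002
t 34.2 p mm [ 476.4 -184.1  262.2] xaxis [ 0.005 -0.004 -1.   ] jaw deg 28.3 F [ 0.3  0.9 -0.2] w mm 87.1 q [ 0.99  0.03 -0.68  1.71  0.02  1.4   0.8 ]
```

View pics/n_z.png

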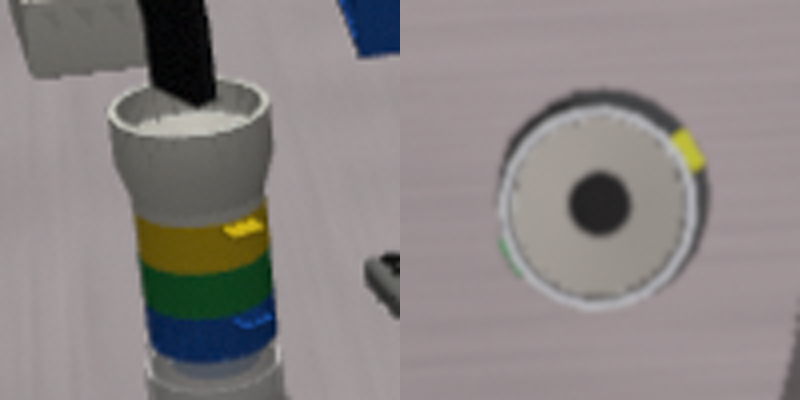

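View pics/side_z.png

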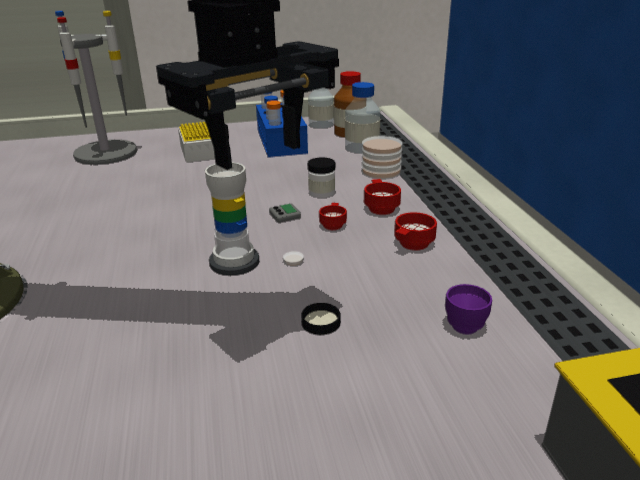

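```bash
python3 - <<'E'
from h import *
import subprocess
o=[cv2.imread(f"pics/{n}0.png").astype(int) for n in("side","top")];z=[cv2.imread(f"pics/{n}_z.png").astype(int) for n in("side","top")]
for nm,i,(u,v) in(("red_s",0,(333,216)),("capped_s",0,(322,170)),("red1",0,(382,197)),("red2",0,(415,230)),("purple",0,(468,308))):
    a=o[i][v-22:v+22,u-22:u+22];b=z[i][v-22:v+22,u-22:u+22];print(nm,np.abs(a-b).mean().round(2))
# funnel rim: clicks side crop centre (190,123), top crop (598-400,207)
def full(n,c):
    u,v=[int(round(a)) for a in proj(n,[[.441,.017,.13]])[0]];return (u-50+c[0]/4-.4,v-50+c[1]/4-.4)
s=np.array(full("side",(190,122)))+[1.6,1.2];t=full("top",(198,206))
print("funnel rim",tri(s,t))
E
python3 fun.py pics/top_z.png top 441 17 170 31
```

```text
red_s 8.75
capped_s 8.32
red1 6.84
red2 6.37
purple 4.98
funnel rim [0.44147601 0.01686784 0.16120996]
top (np.float32(69.12578), np.float64(0.4405), np.float64(0.017000000000000008))
```

Run:
```python
from h import *
im=cv2.imread("pics/side_z.png");u,v=[int(round(a)) for a in proj("side",[[.441,.017,.13]])[0]];u-=50;v-=50
c=cv2.resize(im[v:v+100,u:u+100],None,fx=6,fy=6,interpolation=cv2.INTER_CUBIC)
for z,r,col in((.170,.031,(0,0,255)),(.130,.026,(255,0,255)),(.09,.026,(255,0,255)),(.07,.026,(0,255,0))):
    P=(proj("side",circ(.4413,.0171,z,r))+[-1.6,-1.2]-[u,v]+.5)*6;cv2.polylines(c,[np.round(P).astype(np.int32)],True,col,1)
cv2.imwrite("pics/fin.png",c)
o=[cv2.imread(f"pics/{n}0.png") for n in("side","top")];z=[cv2.imread(f"pics/{n}_z.png") for n in("side","top")]
G=lambda a:cv2.cvtColor(a,6).astype(np.float32)
for nm,i,(a,b) in(("red_s",0,(333,216)),("capped",0,(322,175)),("red1",0,(382,197)),("red2",0,(415,230)),("purple",0,(468,308))):
    s=np.s_[b-20:b+20,a-20:a+20];print(nm,np.round(cv2.phaseCorrelate(G(o[i][s]),G(z[i][s]),cv2.createHanningWindow((40,40),5))[0],2))
```

```text
red_s [-0.06 -0.03]
capped [-0.03 -0.01]
red1 [ 0.01 -0.05]
red2 [-0.06 -0.02]
purple [-0.03 -0.01]
```

View pics/fin.png

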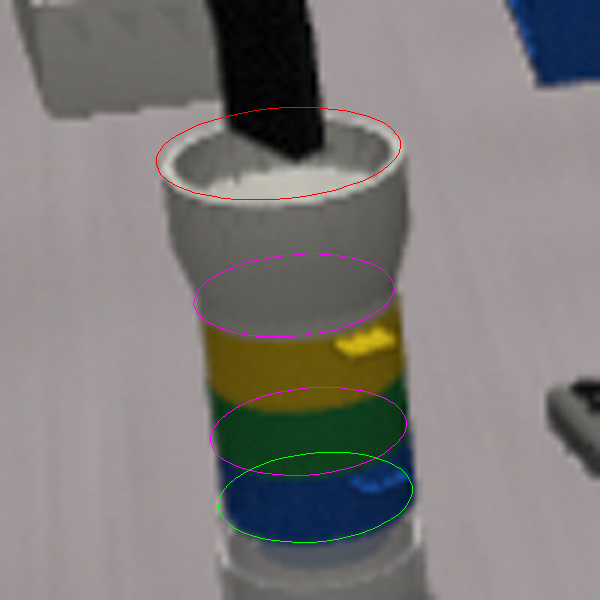

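Seam and rim overlays match the fully seated heights (70/90/130/170 mm) to within about 1 px on the upper pieces and about 2 px at the jar rim. The bystanders are unmoved, with shifts under 0.1 px. Handing in.

```bash
python3 -c "
from bench import *
print(close_job())"
```

```text
the job is handed in; nothing more can be done
None
```

I built the cascade on the open jar from the bottom up: blue, green, yellow, then the white funnel. Each piece was lowered into its seat until it touched (about 8–13 N), then released before I fetched the next. The job was handed in at about 34 s of the 112 s allowed, with the gripper open and well clear.

**Final checks:**
- **Centring:** all four pieces sit within about 1 mm of the jar axis in the top view.
- **Seating:** the seams and funnel rim in the side view match the fully seated heights to about 1 px, except about 2 px at the jar rim. The funnel stands upright.
- **Other objects:** the three red strainers, the purple look-alike and the capped jar moved less than 0.1 px in the side view.

**Disagreements:**
- **Side camera:** it read about 2–3 mm off the top camera and the robot, so I used the top-view coordinates.
- **Funnel grip:** it measured about 60 mm instead of 62, and it touched down about 1 mm lower than predicted.
- **Funnel height:** a first rough measurement put its rim at 161 mm. I traced that to a badly picked point, and the overlay check agreed with 170 mm.

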